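Mix sample bottles and lock them on the shaker

ROBOT

A 7-joint arm with a two-finger parallel gripper is mounted at the origin on the work surface. World frame = base frame: x ahead of the robot, y to its left, z up, the work surface at z = 0. Lengths are in m, angles in rad, forces in N, time in s.
With the tool pointing down it reaches from about 0.425 to 0.975 m from the base axis. Payload 16.7 kg.
Tool frame: the origin (TCP) lies at the centre of the arm's flange, where the gripper is bolted on; the fingertips stand 173 mm ahead of it and the grasp point (between the pads) lies grasp_offset ahead of it (grasp_offset is the distance from the TCP to the grasp point, in m); z points along the fingers, y is the direction in which the jaws open and shut (so a half turn about z gives the same grasp; the last joint's range is limited). The gripper opens to 85 mm and grips with 20 to 120 N. Pads are 22 mm wide; open, the fingers measure 114 mm over their backs; the gripper's body (76 mm by 85 mm) begins 54 mm behind the grasp point. The pads swing forward as they close: fully open they stand 13 mm farther back than shut.
Start: joints at [1.19, 0.426, 0.074, 1.606, -0.034, 1.111, -0.067], TCP at [0.154, -0.657, 0.405] pointing down, gripper open.
Joint ranges: [-2.85, 2.85], [-0.5, 2.14], [-1.23, 1.37], [0.21, 2.46], [-1.02, 4.16], [0.16, 2.05], [-2.73, 2.73]. Speed limits (rad/s): [1.89, 1.89, 2.39, 2.39, 3.01, 3.01, 3.01].

INTERFACE

Orientations are given as a unit quaternion [w, x, y, z].
In Python, from rig import * gives the robot as it stands. The module is installed in compiled form; this text tells all that it offers.
- The arm moves only by the tool apply_moves, never from a script. Its argument "increments" is a list of rows, each an object with "slide": the shift along the world's x, y, z in m, a list of three; "turn": the turn about the world's z in degrees. In form: [{"slide": [dx, dy, dz], "turn": turn}, ...]. A call has 1 to 20 rows; each row shifts and turns the commanded pose from where the row before left it; what a row does not reach is not made up. A row lasts 1/10 s, in which the tool goes at most 50 mm and 8.59 degrees, less where a joint would pass 70% of its speed; a pose out of reach is approached as far as the arm can. A call with a gripper value outside its range is refused whole. "claw" is the finger opening in m, from 0 to 0.0854, set as the call begins (left out, the last holds). The fingers move at their own pace and stop on an object; the grip force is fixed at half the most. Time passes only in rows, so rows that do not move let the fingers close. It gives the time, the measured TCP pose, the force and the opening at its end, in the units of the state.
- get_obs(): the state, without advancing time (a new reading comes with each control period).
- camera(name): name is "side" or "top"; returns a dict with "image" (420x560x3 uint8, red, green, blue), "fx", "fy", "cx", "cy" (pixels), "view" (4x4, takes a point from world to camera coordinates). Camera axes: x right, y up, looking along -z (the intrinsics and any distortion apply to the point x, -y, -z); pixel columns grow to the right and rows downward; lengths in m; the calibration is good to about 2 mm. A picture is of the moment at which its call begins. There is no depth.
- sign_off(): hands the job in, once; it reports no verdict.
The state is a dict: "clock": time; "joint_positions": joint angles; "qvel": joint speeds; "joint_torque": joint torques, N m; "eef_pos": TCP position; "orientation": TCP orientation; "ft_force": force on the tool from outside, world axes, zero at the start; "moment": the same for the moment, N m; "width": opening from 0.0 (shut) to 1.0 (fully open).
Only numpy, scipy, OpenCV 4.12 (cv2) and the standard library are available. Lean on these libraries where they do the work, as an engineer would, in place of code of your own. Each camera call takes 0.05 s, during which the arm holds its last target. There are 200 camera calls.

TASK

Get the sample bottles on the bench ready for the orbital shaker: in order of strength (white cap first, then yellow, blue, red; some are absent) press each bottle upright onto the head of the touch mixer until the head is fully down and hold it there for about two seconds, and stand it in a free cell of the shaker's cradle. When all are in, fold the clear hold-down plate shut over them, turn its black knob backwards (anticlockwise) until the thread clicks and the knob drops, then forwards (clockwise) until it is screwed right down and holds the plate tight shut. Leave the other things on the bench where they are.

Things in the scene. Friction and masses are not known exactly. Their poses are not given: they have to be found in the camera images.
- bottle_white: Amber sample bottle with a white cap, the blank, weakest. Wide and squat: 50 mm diameter, 70 mm tall (body 0 to 54 mm, cap 47 mm diameter from 54 to 70 mm), 100 to 180 g, closed, heavy below (settled sediment). Origin at the centre of its underside, z up along the bottle. Stands on the bench at the start, or is absent.
- bottle_yellow: Amber sample bottle with a yellow cap, second weakest. Wide and squat: 50 mm diameter, 70 mm tall (body 0 to 54 mm, cap 47 mm diameter from 54 to 70 mm), 100 to 180 g, closed, heavy below (settled sediment). Origin at the centre of its underside, z up along the bottle. Stands on the bench at the start, or is absent.
- bottle_blue: Amber sample bottle with a blue cap, third. Wide and squat: 50 mm diameter, 70 mm tall (body 0 to 54 mm, cap 47 mm diameter from 54 to 70 mm), 100 to 180 g, closed, heavy below (settled sediment). Origin at the centre of its underside, z up along the bottle. Stands on the bench at the start, or is absent.
- bottle_red: Amber sample bottle with a red cap, strongest. Wide and squat: 50 mm diameter, 70 mm tall (body 0 to 54 mm, cap 47 mm diameter from 54 to 70 mm), 100 to 180 g, closed, heavy below (settled sediment). Origin at the centre of its underside, z up along the bottle. Stands on the bench at the start, or is absent.
- mixer_top (a point): Centre of the top face of the touch mixer's round black rubber head (68 mm diameter, flat, 114 mm above the bench when up). The mixer is an ivory bell-shaped machine, 140 mm across at the foot; it stands fixed.
- mixer_head (a joint): How far the mixer head is pressed down, m: 0 up, 0.005 fully down. Spring: about 4 N starts it moving, 9 N puts it fully down; it springs back. A bottle's own weight does not press it down.
- shaker: Low ivory orbital shaker with a blue front panel, 290 mm deep (x) x 250 mm wide (y), platform 62 mm above the bench, fixed. Origin on the bench under its centre; -x is its front (knob side), +x the hinge side. On it stands a cradle: a row of three square cells along y, 60 mm inside, 64 mm apart, walls 4 mm thick, tops 94 mm above the bench.
- cell0 (a point): Centre of the floor of the left cell (shaker's +y), 66 mm above the bench, where a bottle's underside rests.
- cell1 (a point): Centre of the floor of the middle cell, 66 mm above the bench. Its axes are those of the shaker.
- cell2 (a point): Centre of the floor of the right cell (shaker's -y), 66 mm above the bench.
- stud_tip (a point): Tip of the steel stud, 160 mm above the bench, 78 mm in front of the middle cell; 24 mm thick up to the plate, coarse 8 mm thread (23 mm across) above it.
- plate (a joint): Opening angle of the hold-down plate, rad: 0 shut (level, just over the caps), 1.58 to 1.75 at the start (upright or leaning back a little), 1.95 at most. Stiff hinge: it stays where it is left; 3 to 4 N at the free edge moves it. Screwing the knob down draws it tight shut.
- plate_hinge (a point): Middle of the plate's hinge axis, along the shaker's y, 75 mm behind the cells, 141 mm above the bench. The hold-down plate is clear with an aluminium rim, 180 mm from the hinge to the free edge, 200 mm wide, 6 mm thick, centred on the axis. Shut, it lies level from here towards the shaker's -x, its top face 144 mm above the bench. Two hinge posts stand below.
- plate_edge (a point): Middle of the plate's free edge, 180 mm from the hinge axis.
- knob_grip (a point): Point on the axis of the black ribbed round hand knob (50 mm diameter, 34 mm tall, blue disc on top), 22 mm above its foot, where to grip it. The knob is captive on the plate's upper face, 153 mm from the hinge axis, on the centre line; a light spring (1 N) holds it down; shutting the plate sets it on the end of the stud.
- knob (a joint): Knob angle, rad, growing clockwise seen from above (forwards, screwing down), range -4.0 to 4.65, light friction. Plate shut and turned backwards to about -0.2, it drops 8 mm off the thread's end (the click) once the grip lets it (a tight grip holds it up). Then forwards it sinks 1.27 mm per rad and is right down at about 4.2. Without the click it binds before it is down.
- knob_rise (a joint): How far the knob's foot stands above the plate, m: 0 right down, 0.018 as far as it goes. With the plate shut: 11 to 13 mm at first, on the end of the thread; 5 to 8 mm after the click; 0 when right down.
- reagent: Bystander: large amber reagent bottle with a black cap, 68 mm diameter, 130 mm tall; leave it alone. Origin under its centre.
- beaker: Bystander: clear beaker, 72 mm diameter, 85 mm tall; leave it alone. Origin under its centre.
Not all that is in view belongs to the job. Leave any green or pink look-alike of the bottle_white alone. What is shaped like the part that bears mixer_top but turquoise is not meant.

How it is judged:
By the outcome, as a careful person would: the job done as asked, in the order asked, and still so for the second after the job is handed in, with the robot touching nothing.
Of bottle_white, bottle_yellow, bottle_blue, bottle_red only 2 to 3 are there at a start; the rules pass over those that are not, and their reading is None.
At some moment in a run one of bottle_white, bottle_yellow, bottle_blue, bottle_red may be knocked a few centimetres aside while the robot is not near it.
It also fails if it takes over 210 s, if anything falls off the work surface, if the arm or the gripper's body presses on something with over 40 N, if the wrist force passes 120 N, or if a joint passes its speed limit or range.

## Working session

There is one attempt and no reset: what is moved stays moved. The work goes in short steps, Python scripts to look and compute and a tool call to move; the robot and the scene stay as the last step left them, time stands still between calls to the robot, and variables do not carry over. Pictures are saved under pics/ and viewed, about 12 in all and at most 16, crops included, and the job is handed in when it is done.

Besides the shell and the picture viewer there is one more tool, called after "Call:" as name(argument=value, ...), one argument or row to a line, values as JSON. apply_moves: Moves the arm, as the interface text tells. Its arguments: {"type":"object","properties":{"increments":{"type":"array","items":{"type":"object","properties":{"slide":{"type":"array","items":{"type":"number"}},"turn":{"type":"number"}}}},"claw":{"type":"number"}},"required":["increments"]}

```bash
mkdir -p pics; cat > h.py <<'E'
from rig import *
import numpy as np, cv2
def save(c,n): cv2.imwrite('pics/'+n+'.png',c['image'][:,:,::-1])
def ray(c,u,v):
    V=np.array(c['view']);R=V[:3,:3];t=V[:3,3]
    d=R.T@np.array([(u-c['cx'])/c['fx'],-(v-c['cy'])/c['fy'],-1.]);return -R.T@t,d/np.linalg.norm(d)
def onz(c,u,v,z):
    o,d=ray(c,u,v);return o+d*(z-o[2])/d[2]
def tri(c1,p1,c2,p2):
    o1,d1=ray(c1,*p1);o2,d2=ray(c2,*p2)
    s=np.linalg.lstsq(np.c_[d1,-d2],o2-o1,rcond=None)[0]
    a,b=o1+d1*s[0],o2+d2*s[1];return (a+b)/2,np.linalg.norm(a-b)
def proj(c,p):
    V=np.array(c['view']);q=V[:3,:3]@np.array(p)+V[:3,3];return c['cx']+c['fx']*q[0]/-q[2],c['cy']+c['fy']*-q[1]/-q[2]
E
python3 - <<'E'
from h import *
o=get_obs();print(o)
for n in('side','top'):
    c=camera(n);save(c,n+'0');print({k:c[k] for k in c if k!='image'})
E
```

```text
{'clock': 0.0, 'joint_positions': array([ 1.19049857,  0.42667814,  0.07386739,  1.60666191, -0.03409499,
        1.1108225 , -0.06709636]), 'qvel': array([ 4.69874104e-04,  1.35644386e-03, -3.78000813e-04,  7.50811712e-06,
       -3.19392117e-04, -1.45542387e-03, -1.25213752e-03]), 'joint_torque': array([-1.77401016e-03, -9.49830794e+01,  3.76012221e+00, -4.63532639e+01,
        1.92075782e-02,  9.94336180e-03,  2.18660938e-05]), 'eef_pos': array([ 0.15433405, -0.6568974 ,  0.40402266]), 'orientation': array([-6.42640494e-04,  9.93351168e-01,  1.15121792e-01, -1.27041538e-04]), 'ft_force': array([ 0.51245387, -0.07285614,  0.9023761 ]), 'moment': array([-0.04481767,  0.00865625, -0.0595083 ]), 'width': 1.0000541733957335}
{'fx': 382.24839473169294, 'fy': 382.24839473169294, 'cx': 278.5815111132494, 'cy': 205.32514502568353, 'view': array([[ 0.97467877, -0.22325069, -0.01266597, -0.54501488],
       [ 0.18408605,  0.76895788,  0.61222227, -0.12853476],
       [-0.12693945, -0.59905168,  0.79058425, -0.94370559],
       [ 0.        ,  0.        ,  0.        ,  1.        ]])}
{'fx': 407.9903850223788, 'fy': 407.9903850223788, 'cx': 280.40754646322483, 'cy': 214.16698420701906, 'view': array([[-0.01883219, -0.99970667, -0.01522928, -0.03570168],
       [ 0.99398225, -0.02036399,  0.10763175, -0.56604537],
       [-0.10791031, -0.01311069,  0.99407418, -0.91878126],
       [ 0.        ,  0.        ,  0.        ,  1.        ]])}
```

View pics/side0.png

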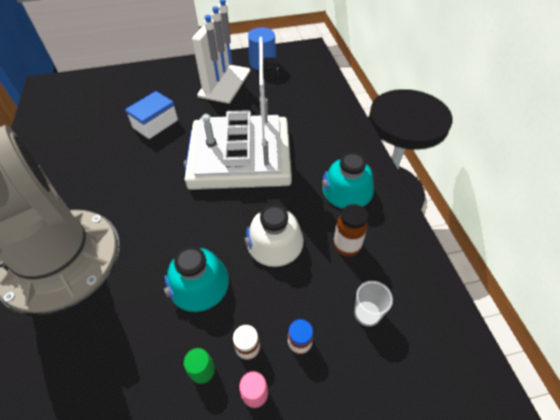

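View pics/top0.png

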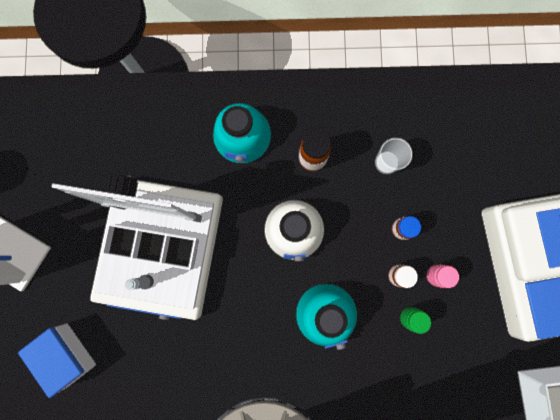

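White (top 404,276 / side 246,342) and blue (top 408,227 / side 300,336) are there; yellow and red seem absent. The ivory mixer is at top 295,228 / side 275,237.
Look-alikes: green (416,320 / 200,366) and pink (443,276 / 254,390) caps, turquoise mixers (240,133 and 327,315 top), and the reagent bottle. I leave these alone.

```bash
python3 - <<'E'
from h import *
import rig
print([n for n in dir(rig) if not n.startswith('_')][:60], getattr(rig,'grasp_offset',None))
T=cv2.imread('pics/top0.png');S=cv2.imread('pics/side0.png')
a=cv2.resize(T[165:330,40:240],None,fx=3.6,fy=3.6,interpolation=cv2.INTER_CUBIC); cv2.imwrite('pics/ct.png',a)
b=cv2.resize(S[25:200,170:310],None,fx=3.4,fy=3.4,interpolation=cv2.INTER_CUBIC)
d=cv2.resize(np.hstack([S[310:410,180:330]]),None,fx=2.1,fy=2.1)
e=np.zeros((b.shape[0],d.shape[1],3),np.uint8);e[:d.shape[0]]=d
cv2.imwrite('pics/cs.png',np.hstack([b,e]))
ct,cs=camera('top'),camera('side')
def cent(c,f,roi):
    im=c['image'];h=cv2.cvtColor(im,cv2.COLOR_RGB2HSV);m=f(h).astype(np.uint8)
    k=np.zeros_like(m);u0,v0,u1,v1=roi;k[v0:v1,u0:u1]=m[v0:v1,u0:u1]
    n,l,s,ce=cv2.connectedComponentsWithStats(k);i=1+s[1:,4].argmax();return ce[i],s[i]
W=lambda h:(h[...,1]<60)&(h[...,2]>140)
B=lambda h:(h[...,0]>100)&(h[...,0]<125)&(h[...,1]>150)&(h[...,2]>90)
K=lambda h:(h[...,2]<75)
for n,f,rt,rs in(('white',W,(388,260,420,292),(230,322,264,352)),('blue',B,(390,210,425,245),(284,316,318,350)),('head',K,(278,210,312,246),(260,200,290,224))):
    p,s1=cent(ct,f,rt);q,s2=cent(cs,f,rs);print(n,p,s1,q,s2,tri(ct,p,cs,q))
    zz={'head':.106}.get(n,.062);print(onz(ct,*p,zz),onz(cs,*q,zz))
E
```

```text
['Unreachable', 'camera', 'get_obs', 'grasp_offset', 'sign_off'] 0.1547
white [405.84711779 276.38596491] [395 266  23  22 399] [244.90702087 337.34345351] [233 325  25  26 527] (array([ 0.41820133, -0.32107566,  0.06083037]), np.float64(0.0002797243851525174))
[ 0.41839822 -0.32074446  0.062     ] [ 0.41808786 -0.32148078  0.062     ]
blue [409.66318538 226.65274151] [399 216  22  22 383] [300.52845528 330.89634146] [288 319  26  26 492] (array([ 0.52797656, -0.33450857,  0.06334526]), np.float64(0.000367913132406619))
[ 0.5278888  -0.33489511  0.062     ] [ 0.52832719 -0.33406531  0.062     ]
head [295.13783784 226.03513514] [280 211  31  30 370] [274.31279621 208.52606635] [260 200  30  24 422] (array([ 0.53086633, -0.0782567 ,  0.13626983]), np.float64(0.004627009909338898))
[ 0.53092994 -0.07873666  0.106     ] [ 0.53754776 -0.05567112  0.106     ]
```

View pics/ct.png

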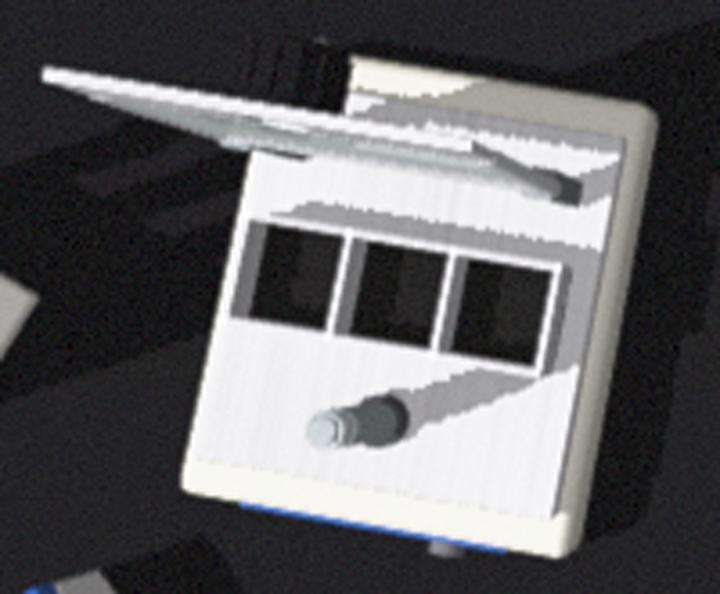

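View pics/cs.png

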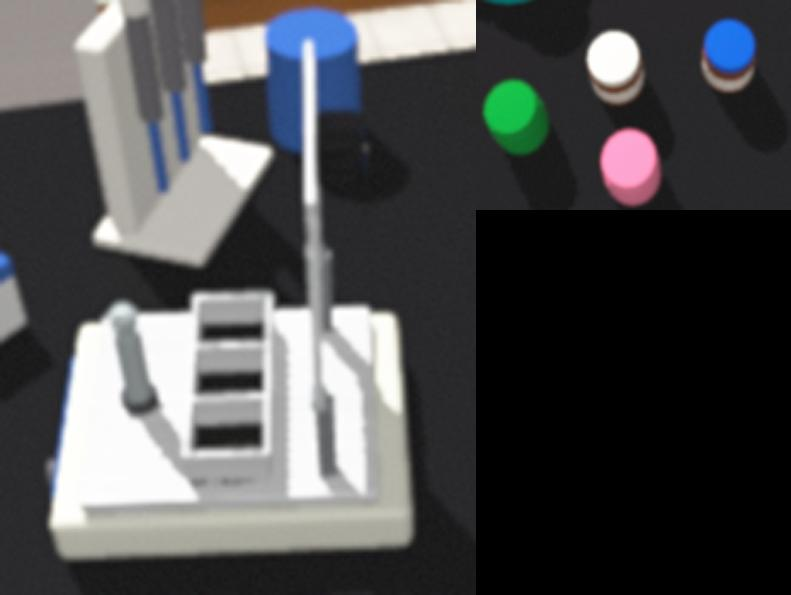

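```bash
python3 - <<'E'
from h import *
ct,cs=camera('top'),camera('side')
t=lambda x,y:(40+(x+.5)/3.6-.5,165+(y+.5)/3.6-.5); s=lambda x,y:(170+(x+.5)/3.4-.5,25+(y+.5)/3.4-.5)
a=[onz(ct,*t(*p),.094) for p in((250,218),(563,263),(545,372),(231,318))]
b=[onz(cs,*s(*p),.094) for p in((192,293),(273,291),(270,455),(184,453))]
print(np.round(a,4),np.mean(a,0));print(np.round(b,4),np.mean(b,0))
for p,q in((250,218),(273,291)),((563,263),(270,455)),((545,372),(184,453)),((231,318),(192,293)): print('tri',tri(ct,t(*p),cs,s(*q)))
print('stud',tri(ct,t(322,430),cs,s(122,310)), onz(ct,*t(322,430),.16),onz(cs,*s(122,310),.16))
# plate corners: far-end top corners
print('plate L',tri(ct,t(45,73),cs,s(308,42)),)
h=cv2.cvtColor(ct['image'],cv2.COLOR_RGB2GRAY)
for c,(u0,v0,u1,v1),n in((ct,(278,208,314,248),'t'),(cs,(256,198,294,236),'s')):
    g=cv2.cvtColor(c['image'],cv2.COLOR_RGB2GRAY)[v0:v1,u0:u1];m=(g<75).astype(np.uint8)
    k,l,st,ce=cv2.connectedComponentsWithStats(m);i=1+st[1:,4].argmax();print(n,ce[i]+[u0,v0],st[i]+[u0,v0,0,0,0]); 
    if n=='t':pt=ce[i]+[u0,v0]
    else: ps=ce[i]+[u0,v0]
print(tri(ct,pt,cs,ps),onz(ct,*pt,.11),onz(cs,*ps,.11))
E
```

```text
[[0.5418 0.3257 0.094 ]
 [0.5109 0.1358 0.094 ]
 [0.4461 0.1463 0.094 ]
 [0.4818 0.3356 0.094 ]] [0.49516233 0.23581787 0.094     ]
[[0.479  0.3427 0.094 ]
 [0.5483 0.3285 0.094 ]
 [0.5103 0.1316 0.094 ]
 [0.4453 0.1496 0.094 ]] [0.49571167 0.23811796 0.094     ]
tri (array([0.54461804, 0.32391711, 0.09763013]), np.float64(0.006252606836312294))
tri (array([0.51100585, 0.13694367, 0.08866002]), np.float64(0.0003530245074169106))
tri (array([0.44570782, 0.14533005, 0.09819241]), np.float64(0.0010343282937566101))
tri (array([0.48005261, 0.33186704, 0.10237976]), np.float64(0.003129876745903222))
stud (array([0.4181109 , 0.25531841, 0.15604021]), np.float64(0.0006271397784780328)) [0.4180151  0.25381357 0.16      ] [0.41852378 0.25023437 0.16      ]
plate L (array([0.59015401, 0.32399874, 0.31735956]), np.float64(1.181716388528093e-05))
t [294.96463023 225.64951768] [280 211  31  30 622]
s [274.31524548 210.92248062] [256 198  38  34 774]
(array([ 0.53156324, -0.07804498,  0.12706614]), np.float64(0.0029516541277272283)) [ 0.5314436  -0.07829822  0.11      ] [ 0.5354664  -0.06547559  0.11      ]
```

Call:
apply_moves(
  claw=0.072,
  increments=[
    {"slide":[0.022,0.028,-0.0085],"turn":1.4},
    {"slide":[0.022,0.028,-0.0085],"turn":1.4},
    {"slide":[0.022,0.028,-0.0085],"turn":1.4},
    {"slide":[0.022,0.028,-0.0085],"turn":1.4},
    {"slide":[0.022,0.028,-0.0085],"turn":1.4},
    {"slide":[0.022,0.028,-0.0085],"turn":1.4},
    {"slide":[0.022,0.028,-0.0085],"turn":1.4},
    {"slide":[0.022,0.028,-0.0085],"turn":1.4},
    {"slide":[0.022,0.028,-0.0085],"turn":1.4},
    {"slide":[0.022,0.028,-0.0085],"turn":1.4},
    {"slide":[0.022,0.028,-0.0085],"turn":1.4},
    {"slide":[0.022,0.028,-0.0085],"turn":1.4},
    {"slide":[0,0,0],"turn":0},
    {"slide":[0,0,0],"turn":0},
  ],
)

```text
clock: 1.7
eef_pos: [0.4187, -0.3206, 0.3026]
orientation: [-0.0, 0.966, 0.26, -0.0]
ft_force: [0.4, -0.5, -0.3]
width: 0.843
```

```bash
cat >> h.py <<'E'
def pair(n,rt,rs,f=3):
    ct,cs=camera('top'),camera('side');save(ct,n+'t');save(cs,n+'s')
    o=[]
    for c,(u0,v0,u1,v1) in((ct,rt),(cs,rs)):
        o.append(cv2.resize(c['image'][v0:v1,u0:u1,::-1],None,fx=f,fy=f,interpolation=cv2.INTER_CUBIC))
    H=max(x.shape[0] for x in o);o=[cv2.copyMakeBorder(x,0,H-x.shape[0],0,0,0) for x in o]
    cv2.imwrite('pics/'+n+'.png',np.hstack(o));return ct,cs
E
python3 - <<'E'
from h import *
pair('a',(360,180,480,330),(170,260,320,410),2.9)
E
```

```text
(no output)
```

View pics/a.png

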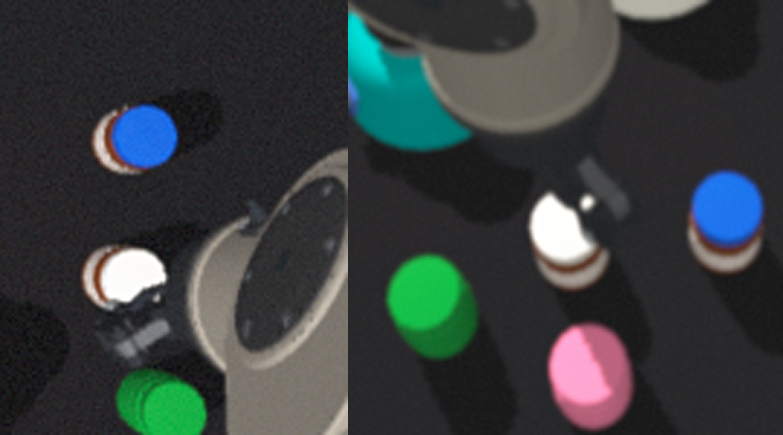

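White is still at its place (top ~405,276) with the fingers above it; going down.

Call:
apply_moves(
  increments=[
    {"slide":[0,0,-0.02]},
    {"slide":[0,0,-0.02]},
    {"slide":[0,0,-0.02]},
    {"slide":[0,0,-0.02]},
    {"slide":[0,0,-0.0155]},
    {"slide":[0,0,0]},
    {"slide":[0,0,0]},
  ],
)

```text
validation failed for argument at $.in...
```

Call:
apply_moves(
  claw=0.03,
  increments=[
    {"slide":[0,0,0]},
    {"slide":[0,0,0]},
    {"slide":[0,0,0]},
    {"slide":[0,0,0]},
    {"slide":[0,0,0]},
    {"slide":[0,0,0]},
    {"slide":[0,0,0]},
    {"slide":[0,0,0]},
  ],
)

```text
validation failed for argument at $.in...
```

Both fields are required.

Call:
apply_moves(
  increments=[
    {"slide":[0,0,-0.02],"turn":0},
    {"slide":[0,0,-0.02],"turn":0},
    {"slide":[0,0,-0.02],"turn":0},
    {"slide":[0,0,-0.02],"turn":0},
    {"slide":[0,0,-0.0155],"turn":0},
    {"slide":[0,0,0],"turn":0},
    {"slide":[0,0,0],"turn":0},
  ],
)

```text
clock: 2.5
eef_pos: [0.418, -0.3218, 0.2076]
orientation: [0.0, 0.966, 0.258, -0.0]
ft_force: [0.2, 0.0, 0.2]
width: 0.845
```

Call:
apply_moves(
  claw=0.03,
  increments=[
    {"slide":[0,0,0],"turn":0},
    {"slide":[0,0,0],"turn":0},
    {"slide":[0,0,0],"turn":0},
    {"slide":[0,0,0],"turn":0},
    {"slide":[0,0,0],"turn":0},
    {"slide":[0,0,0],"turn":0},
    {"slide":[0,0,0],"turn":0},
    {"slide":[0,0,0],"turn":0},
  ],
)

```text
clock: 3.3
eef_pos: [0.4185, -0.3214, 0.2086]
orientation: [0.001, 0.966, 0.259, 0.0]
ft_force: [-3.9, 1.8, 13.1]
width: 0.558
```

Call:
apply_moves(
  increments=[
    {"slide":[0,0,0.02],"turn":0},
    {"slide":[0,0,0.03],"turn":0},
    {"slide":[0,0,0.04],"turn":0},
    {"slide":[0,0,0.04],"turn":0},
    {"slide":[0,0,0.02],"turn":0},
    {"slide":[0.0141,0.0304,0],"turn":-5},
    {"slide":[0.0141,0.0304,0],"turn":-5},
    {"slide":[0.0141,0.0304,0],"turn":-5},
    {"slide":[0.0141,0.0304,0],"turn":-5},
    {"slide":[0.0141,0.0304,0],"turn":-5},
    {"slide":[0.0141,0.0304,0],"turn":-5},
    {"slide":[0.0141,0.0304,0],"turn":-5},
    {"slide":[0.0141,0.0304,0],"turn":-5},
    {"slide":[0,0,0],"turn":0},
    {"slide":[0,0,0],"turn":0},
  ],
)

```text
clock: 4.8
eef_pos: [0.5312, -0.0773, 0.3576]
orientation: [0.0, 0.996, -0.086, 0.0]
ft_force: [0.5, 0.4, -2.1]
width: 0.563
```

```bash
python3 - <<'E'
from h import *
pair('b',(220,150,380,290),(200,130,340,270),2.6)
print(get_obs()['ft_force'])
E
```

```text
[ 0.71795629 -0.25989189 -1.68488914]
```

View pics/b.png

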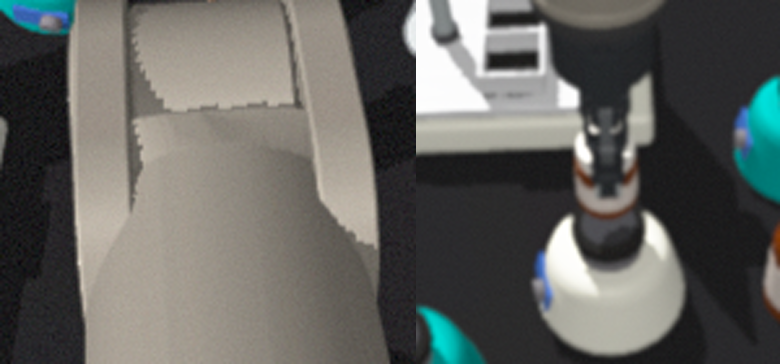

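Call:
apply_moves(
  increments=[
    {"slide":[0,0,-0.015],"turn":0},
    {"slide":[0,0,-0.012],"turn":0},
    {"slide":[0,0,-0.006],"turn":0},
    {"slide":[0,0,-0.002],"turn":0},
    {"slide":[0,0,-0.002],"turn":0},
    {"slide":[0,0,0],"turn":0},
  ],
)

```text
clock: 5.5
eef_pos: [0.5312, -0.0781, 0.3205]
orientation: [0.0, 0.996, -0.087, 0.0]
ft_force: [-2.3, -2.4, 4.1]
width: 0.561
```

Call:
apply_moves(
  increments=[
    {"slide":[0,0,-0.002],"turn":0},
    {"slide":[0,0,-0.002],"turn":0},
    {"slide":[0,0,-0.001],"turn":0},
    {"slide":[0,0,0],"turn":0},
  ],
)

```text
clock: 5.9
eef_pos: [0.5316, -0.078, 0.3173]
orientation: [0.0, 0.996, -0.087, 0.001]
ft_force: [-12.3, -0.6, 33.8]
width: 0.561
```

Call:
apply_moves(
  increments=[
    {"slide":[0,0,-0.0],"turn":0},
    {"slide":[0,0,0],"turn":0},
    {"slide":[0,0,0],"turn":0},
    {"slide":[0,0,0],"turn":0},
    {"slide":[0,0,0],"turn":0},
    {"slide":[0,0,0],"turn":0},
    {"slide":[0,0,0],"turn":0},
    {"slide":[0,0,0],"turn":0},
    {"slide":[0,0,0],"turn":0},
    {"slide":[0,0,0],"turn":0},
    {"slide":[0,0,0],"turn":0},
    {"slide":[0,0,0],"turn":0},
    {"slide":[0,0,0],"turn":0},
    {"slide":[0,0,0],"turn":0},
    {"slide":[0,0,0],"turn":0},
    {"slide":[0,0,0],"turn":0},
    {"slide":[0,0,0],"turn":0},
    {"slide":[0,0,0],"turn":0},
    {"slide":[0,0,0],"turn":0},
  ],
)

```text
clock: 7.8
eef_pos: [0.5316, -0.078, 0.3174]
orientation: [0.0, 0.996, -0.087, 0.001]
ft_force: [-11.9, -1.2, 33.2]
width: 0.561
```

Call:
apply_moves(
  increments=[
    {"slide":[0,0,0.012],"turn":0},
    {"slide":[0,0,0.03],"turn":0},
    {"slide":[-0.0142,0.0356,0],"turn":0},
    {"slide":[-0.0142,0.0356,0],"turn":0},
    {"slide":[-0.0142,0.0356,0],"turn":0},
    {"slide":[-0.0142,0.0356,0],"turn":0},
    {"slide":[-0.0142,0.0356,0],"turn":0},
    {"slide":[0.0078,0.0333,0],"turn":0},
    {"slide":[0.0078,0.0333,0],"turn":0},
    {"slide":[0.0078,0.0333,0],"turn":0},
    {"slide":[0.0078,0.0333,0],"turn":0},
    {"slide":[0.0078,0.0333,0],"turn":0},
    {"slide":[0.0078,0.0333,0],"turn":0},
    {"slide":[0,0,0],"turn":0},
    {"slide":[0,0,0],"turn":0},
  ],
)

```text
clock: 9.3
eef_pos: [0.5067, 0.3007, 0.3568]
orientation: [-0.0, 0.996, -0.086, -0.0]
ft_force: [-0.2, -0.8, -2.0]
width: 0.565
```

```bash
python3 - <<'E'
from h import *
pair('c',(60,160,220,300),(170,60,310,200),2.6)
E
```

```text
(no output)
```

View pics/c.png

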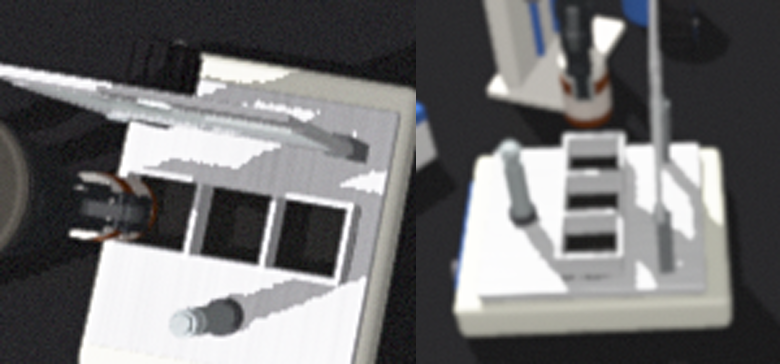

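```bash
python3 - <<'E'
from h import *
c=camera('side');t=camera('top')
th=np.linspace(0,6.28,60)
for cc,n in((c,'s'),(t,'t')):
    P=np.array([proj(cc,(.5067+.025*np.cos(a),.3007+.025*np.sin(a),.1485)) for a in th]);print(n,P.min(0),P.max(0))
    q=(P-[(170,60),(60,160)][n=='t'])*2.6+[(416,0),(0,0)][n=='t'];print(q.min(0),q.max(0))
for n,cc in(('s',c),('t',t)):
  for p in ((.507,.300),(.4955,.2372),(.484,.174)):
    q=(np.array(proj(cc,(*p,.094)))-[(170,60),(60,160)][n=='t'])*2.6+[(416,0),(0,0)][n=='t'];print(n,p,q)
E
```

```text
s [226.7456772   97.40440643] [244.60677908 108.58565329]
[563.53876073  97.25145671] [609.9776256  126.32269855]
t [ 97.02245975 227.73449814] [121.45615333 252.33402124]
[ 96.25839535 176.10969515] [159.78599866 240.06845521]
s (0.507, 0.3) [592.07945217 151.99541547]
s (0.4955, 0.2372) [590.81588572 190.40909818]
s (0.484, 0.174) [589.51746991 231.98433689]
t (0.507, 0.3) [157.14917695 210.53975433]
t (0.4955, 0.2372) [231.95013502 222.91371609]
t (0.484, 0.174) [307.58261749 235.33648437]
```

Call:
apply_moves(
  increments=[
    {"slide":[0,0,-0.02],"turn":0},
    {"slide":[0,0,-0.02],"turn":0},
    {"slide":[0,0,-0.014],"turn":0},
    {"slide":[0,0,-0.008],"turn":0},
    {"slide":[0,0,-0.008],"turn":0},
    {"slide":[0,0,-0.006],"turn":0},
    {"slide":[0,0,-0.003],"turn":0},
    {"slide":[0,0,-0.0015],"turn":0},
    {"slide":[0,0,0],"turn":0},
  ],
)

```text
clock: 10.4
eef_pos: [0.507, 0.3, 0.2768]
orientation: [-0.0, 0.996, -0.087, 0.0]
ft_force: [-0.0, -0.6, -1.7]
width: 0.562
```

Call:
apply_moves(
  increments=[
    {"slide":[0,0,-0.0015],"turn":0},
    {"slide":[0,0,-0.001],"turn":0},
    {"slide":[0,0,0],"turn":0},
  ],
)

```text
clock: 10.7
eef_pos: [0.507, 0.3, 0.2747]
orientation: [-0.0, 0.996, -0.087, 0.0]
ft_force: [-0.7, -1.1, 3.1]
width: 0.563
```

Call:
apply_moves(
  claw=0.066,
  increments=[
    {"slide":[0,0,0],"turn":0},
    {"slide":[0,0,0],"turn":0},
    {"slide":[0,0,0],"turn":0},
    {"slide":[0,0,0],"turn":0},
    {"slide":[0,0,0.01],"turn":0},
    {"slide":[0,0,0.03],"turn":0},
    {"slide":[0,0,0.04],"turn":0},
    {"slide":[0,0,0.03],"turn":0},
    {"slide":[-0.0078,-0.0333,0],"turn":0},
    {"slide":[-0.0078,-0.0333,0],"turn":0},
    {"slide":[-0.0078,-0.0333,0],"turn":0},
    {"slide":[-0.0078,-0.0333,0],"turn":0},
    {"slide":[-0.0078,-0.0333,0],"turn":0},
    {"slide":[-0.0078,-0.0333,0],"turn":0},
    {"slide":[0,0,0],"turn":0},
  ],
)

```text
clock: 12.2
eef_pos: [0.4594, 0.0963, 0.3849]
orientation: [0.001, 0.996, -0.089, 0.0]
ft_force: [-0.0, 0.5, 0.5]
width: 0.776
```

```bash
python3 - <<'E'
from h import *
ct,cs=pair('d',(60,160,220,300),(170,60,310,200),2.6)
def cent(c,roi):
    u0,v0,u1,v1=roi;h=cv2.cvtColor(c['image'],cv2.COLOR_RGB2HSV)[v0:v1,u0:u1]
    m=((h[...,0]>100)&(h[...,0]<125)&(h[...,1]>150)&(h[...,2]>90)).astype(np.uint8)
    n,l,s,ce=cv2.connectedComponentsWithStats(m);i=1+s[1:,4].argmax();return ce[i]+[u0,v0],s[i]
p,a=cent(ct,(340,170,470,290));q,b=cent(cs,(235,270,380,410));print(p,a,q,b,tri(ct,p,cs,q))
E
```

```text
[409.62125341 226.46866485] [ 59  46  22  22 367] [300.53376906 331.27668845] [ 54  49  24  26 459] (array([ 0.52822074, -0.33481257,  0.06200814]), np.float64(0.00016112350701577623))
```

View pics/d.png

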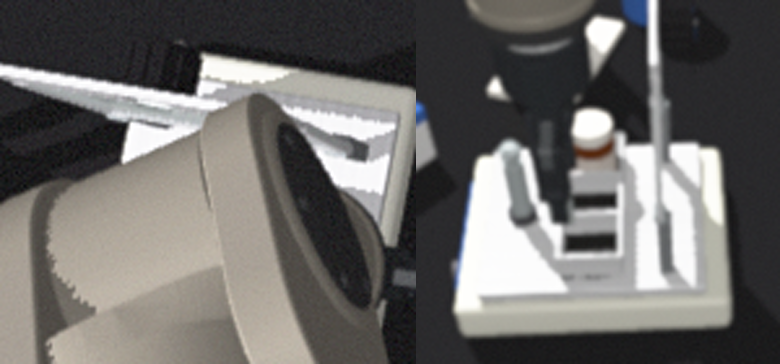

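Call:
apply_moves(
  claw=0.076,
  increments=[
    {"slide":[0.0057,-0.0363,-0.006],"turn":0},
    {"slide":[0.0057,-0.0363,-0.006],"turn":0},
    {"slide":[0.0057,-0.0363,-0.006],"turn":0},
    {"slide":[0.0057,-0.0363,-0.006],"turn":0},
    {"slide":[0.0057,-0.0363,-0.006],"turn":0},
    {"slide":[0.0057,-0.0363,-0.006],"turn":0},
    {"slide":[0.0057,-0.0363,-0.006],"turn":0},
    {"slide":[0.0057,-0.0363,-0.006],"turn":0},
    {"slide":[0.0057,-0.0363,-0.006],"turn":0},
    {"slide":[0.0057,-0.0363,-0.006],"turn":0},
    {"slide":[0.0057,-0.0363,-0.006],"turn":0},
    {"slide":[0.0057,-0.0363,-0.006],"turn":0},
    {"slide":[0,0,0],"turn":0},
    {"slide":[0,0,0],"turn":0},
  ],
)

```text
clock: 13.7
eef_pos: [0.5293, -0.3352, 0.3118]
orientation: [-0.0, 0.996, -0.087, -0.0]
ft_force: [0.6, -0.0, -0.7]
width: 0.891
```

```bash
python3 - <<'E'
from h import *
c=camera('side');save(c,'e');h=cv2.cvtColor(c['image'],cv2.COLOR_RGB2HSV)
m=((h[...,0]>100)&(h[...,0]<125)&(h[...,1]>150)&(h[...,2]>90)).astype(np.uint8)[270:410,235:380]
n,l,s,ce=cv2.connectedComponentsWithStats(m);print([(ce[i]+[235,270],s[i]+[235,270,0,0,0]) for i in range(1,n) if s[i,4]>20])
E
```

```text
[(array([294.51456311, 331.58737864]), array([288, 320,  13,  24, 206]))]
```

Blue's visible edges are unchanged (288, 320–344), so it hasn't moved.

Call:
apply_moves(
  increments=[
    {"slide":[0,0,-0.03],"turn":0},
    {"slide":[0,0,-0.03],"turn":0},
    {"slide":[0,0,-0.02],"turn":0},
    {"slide":[0,0,-0.02],"turn":0},
    {"slide":[0,0,-0.0033],"turn":0},
    {"slide":[0,0,0],"turn":0},
    {"slide":[0,0,0],"turn":0},
  ],
)

```text
clock: 14.45
eef_pos: [0.5292, -0.3351, 0.2101]
orientation: [0.0, 0.996, -0.087, 0.001]
ft_force: [-0.0, -1.0, -0.2]
width: 0.886
```

Call:
apply_moves(
  claw=0.03,
  increments=[
    {"slide":[0,0,0],"turn":0},
    {"slide":[0,0,0],"turn":0},
    {"slide":[0,0,0],"turn":0},
    {"slide":[0,0,0],"turn":0},
    {"slide":[0,0,0],"turn":0},
    {"slide":[0,0,0],"turn":0},
    {"slide":[0,0,0],"turn":0},
    {"slide":[0,0,0],"turn":0},
  ],
)

```text
clock: 15.25
eef_pos: [0.5289, -0.3356, 0.2103]
orientation: [0.0, 0.996, -0.087, 0.001]
ft_force: [-2.3, 3.2, 13.2]
width: 0.559
```

Call:
apply_moves(
  increments=[
    {"slide":[0,0,0.02],"turn":0},
    {"slide":[0,0,0.03],"turn":0},
    {"slide":[0,0,0.04],"turn":0},
    {"slide":[0,0,0.04],"turn":0},
    {"slide":[0,0,0.02],"turn":0},
    {"slide":[0.0003,0.0367,0],"turn":0},
    {"slide":[0.0003,0.0367,0],"turn":0},
    {"slide":[0.0003,0.0367,0],"turn":0},
    {"slide":[0.0003,0.0367,0],"turn":0},
    {"slide":[0.0003,0.0367,0],"turn":0},
    {"slide":[0.0003,0.0367,0],"turn":0},
    {"slide":[0.0003,0.0367,0],"turn":0},
    {"slide":[0,0,0],"turn":0},
    {"slide":[0,0,0],"turn":0},
  ],
)

```text
clock: 16.65
eef_pos: [0.5306, -0.0779, 0.3593]
orientation: [0.0, 0.996, -0.086, 0.0]
ft_force: [0.4, -0.7, -1.2]
width: 0.558
```

```bash
python3 - <<'E'
from h import *
c=camera('side');save(c,'f');im=c['image'][130:270,200:340,::-1];cv2.imwrite('pics/fc.png',cv2.resize(im,None,fx=2.6,fy=2.6))
E
```

```text
(no output)
```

View pics/fc.png

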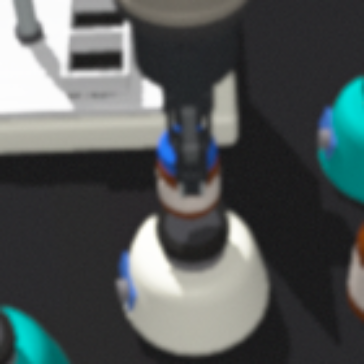

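Call:
apply_moves(
  increments=[
    {"slide":[0,0,-0.015],"turn":0},
    {"slide":[0,0,-0.012],"turn":0},
    {"slide":[0,0,-0.006],"turn":0},
    {"slide":[0,0,-0.002],"turn":0},
    {"slide":[0,0,-0.002],"turn":0},
    {"slide":[0,0,-0.002],"turn":0},
    {"slide":[0,0,-0.002],"turn":0},
    {"slide":[0,0,0],"turn":0},
    {"slide":[0,0,0],"turn":0},
  ],
)

```text
clock: 17.6
eef_pos: [0.5309, -0.0789, 0.3192]
orientation: [0.0, 0.996, -0.087, 0.001]
ft_force: [-7.3, -2.8, 17.1]
width: 0.562
```

Call:
apply_moves(
  increments=[
    {"slide":[0,0,-0.0007],"turn":0},
    {"slide":[0,0,0],"turn":0},
    {"slide":[0,0,0],"turn":0},
    {"slide":[0,0,0],"turn":0},
    {"slide":[0,0,0],"turn":0},
    {"slide":[0,0,0],"turn":0},
    {"slide":[0,0,0],"turn":0},
    {"slide":[0,0,0],"turn":0},
    {"slide":[0,0,0],"turn":0},
    {"slide":[0,0,0],"turn":0},
    {"slide":[0,0,0],"turn":0},
    {"slide":[0,0,0],"turn":0},
    {"slide":[0,0,0],"turn":0},
    {"slide":[0,0,0],"turn":0},
    {"slide":[0,0,0],"turn":0},
    {"slide":[0,0,0],"turn":0},
    {"slide":[0,0,0],"turn":0},
    {"slide":[0,0,0],"turn":0},
    {"slide":[0,0,0],"turn":0},
    {"slide":[0,0,0],"turn":0},
  ],
)

```text
clock: 19.6
eef_pos: [0.531, -0.0789, 0.3191]
orientation: [0.0, 0.996, -0.087, 0.001]
ft_force: [-9.5, -2.3, 27.4]
width: 0.558
```

Call:
apply_moves(
  increments=[
    {"slide":[0,0,0.012],"turn":0},
    {"slide":[0,0,0.03],"turn":0},
    {"slide":[-0.0152,0.0298,0],"turn":0},
    {"slide":[-0.0152,0.0298,0],"turn":0},
    {"slide":[-0.0152,0.0298,0],"turn":0},
    {"slide":[-0.0152,0.0298,0],"turn":0},
    {"slide":[-0.0152,0.0298,0],"turn":0},
    {"slide":[0.0097,0.0347,0],"turn":0},
    {"slide":[0.0097,0.0347,0],"turn":0},
    {"slide":[0.0097,0.0347,0],"turn":0},
    {"slide":[0,0,0],"turn":0},
    {"slide":[0,0,0],"turn":0},
  ],
)

```text
clock: 20.8
eef_pos: [0.4838, 0.1752, 0.3592]
orientation: [-0.0, 0.996, -0.086, -0.0]
ft_force: [-0.4, -0.5, -1.6]
width: 0.558
```

```bash
python3 - <<'E'
from h import *
pair('g',(60,160,220,300),(170,60,310,200),2.6);print(get_obs()['eef_pos'])
E
```

```text
[0.48368822 0.17378012 0.35919095]
```

View pics/g.png

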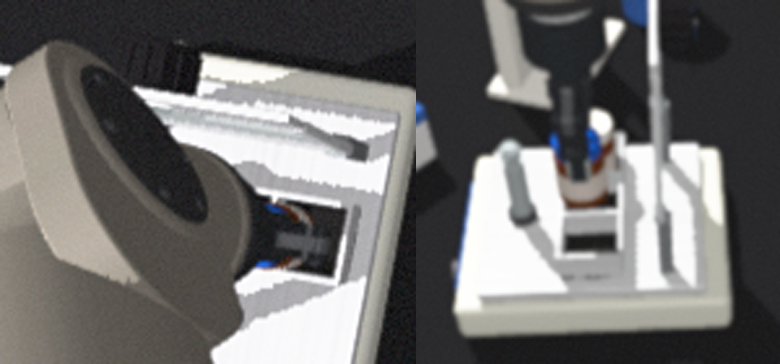

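Call:
apply_moves(
  increments=[
    {"slide":[0,0,-0.02],"turn":0},
    {"slide":[0,0,-0.02],"turn":0},
    {"slide":[0,0,-0.014],"turn":0},
    {"slide":[0,0,-0.008],"turn":0},
    {"slide":[0,0,-0.008],"turn":0},
    {"slide":[0,0,-0.006],"turn":0},
    {"slide":[0,0,-0.003],"turn":0},
    {"slide":[0,0,-0.002],"turn":0},
    {"slide":[0,0,-0.0015],"turn":0},
    {"slide":[0,0,0],"turn":0},
  ],
)

```text
clock: 21.9
eef_pos: [0.4838, 0.1746, 0.2768]
orientation: [-0.0, 0.996, -0.087, 0.0]
ft_force: [-0.2, -0.2, -0.4]
width: 0.557
```

Call:
apply_moves(
  increments=[
    {"slide":[0,0,-0.0008],"turn":0},
    {"slide":[0,0,0],"turn":0},
  ],
)

```text
clock: 22.1
eef_pos: [0.4839, 0.1746, 0.2763]
orientation: [-0.0, 0.996, -0.087, 0.0]
ft_force: [-2.1, -0.5, 4.5]
width: 0.559
```

Call:
apply_moves(
  claw=0.066,
  increments=[
    {"slide":[0,0,0],"turn":0},
    {"slide":[0,0,0],"turn":0},
    {"slide":[0,0,0],"turn":0},
    {"slide":[0,0,0],"turn":0},
    {"slide":[0,0,0.01],"turn":0},
    {"slide":[0,0,0.03],"turn":0},
    {"slide":[0,0,0.04],"turn":0},
    {"slide":[0,0,0.03],"turn":0},
    {"slide":[0,-0.04,0.02],"turn":0},
    {"slide":[0,-0.04,0.02],"turn":0},
    {"slide":[0,-0.04,0.02],"turn":0},
    {"slide":[0,-0.04,0.02],"turn":0},
    {"slide":[0,-0.04,0.02],"turn":0},
    {"slide":[0,0,0],"turn":0},
    {"slide":[0,0,0],"turn":0},
  ],
)

```text
clock: 23.6
eef_pos: [0.4835, -0.0261, 0.4869]
orientation: [-0.0, 0.996, -0.088, 0.001]
ft_force: [-0.2, 0.3, 0.3]
width: 0.774
```

```bash
python3 - <<'E'
from h import *
pair('k',(40,160,200,300),(170,20,310,200),2.6);print(get_obs()['eef_pos'],get_obs()['joint_positions'])
E
```

```text
[ 0.48356679 -0.02468991  0.4859309 ] [ 0.12569278  0.05183114 -0.21507529  1.9049494   0.01156357  1.18612691
 -1.83739332]
```

View pics/k.png

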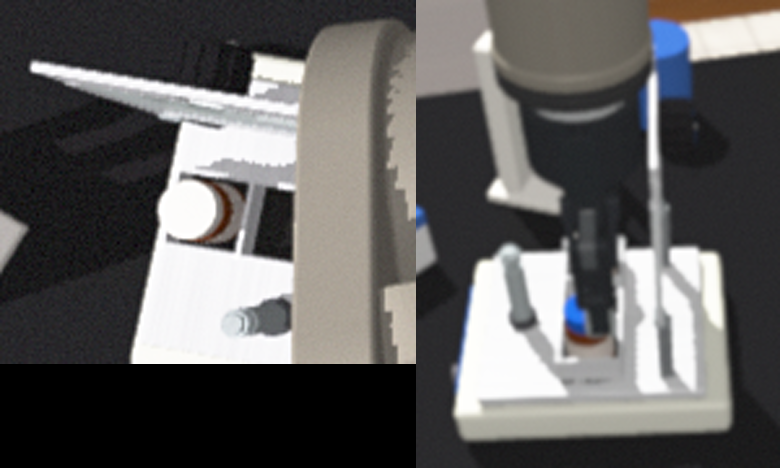

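Both bottles stand upright in cells 0 and 2. Next I go round behind the plate with closed fingers.

Call:
apply_moves(
  claw=0.0,
  increments=[
    {"slide":[0.04,0,0.01],"turn":0},
    {"slide":[0.04,0,0.01],"turn":0},
    {"slide":[0.04,0,0.01],"turn":0},
    {"slide":[0.04,0,0.01],"turn":0},
    {"slide":[0.04,0,0.01],"turn":0},
    {"slide":[0.002,0.0345,0],"turn":0},
    {"slide":[0.002,0.0345,0],"turn":0},
    {"slide":[0.002,0.0345,0],"turn":0},
    {"slide":[0.002,0.0345,0],"turn":0},
    {"slide":[0.002,0.0345,0],"turn":0},
    {"slide":[0.002,0.0345,0],"turn":0},
    {"slide":[0.002,0.0345,0],"turn":0},
    {"slide":[0.002,0.0345,0],"turn":0},
    {"slide":[0.002,0.0345,0],"turn":0},
    {"slide":[0,0,0],"turn":0},
    {"slide":[0,0,0],"turn":0},
  ],
)

```text
clock: 25.3
eef_pos: [0.701, 0.2875, 0.5347]
orientation: [0.0, 0.996, -0.085, -0.001]
ft_force: [0.5, -1.9, -0.1]
width: 0.003
```

```bash
python3 - <<'E'
from h import *
o=get_obs();print(o['eef_pos'],o['joint_positions'])
cs=pair('m',(0,80,160,240),(190,0,330,170),2.4)[1]
# plate opening from free edge line in side view: corner at hinge+-.1v + .18(...)
H=np.array([.569,.224,.141]);u=np.array([.984,-.179,0]);v=np.array([.179,.984,0])
for ph in(1.55,1.6,1.65,1.7,1.75):
    print(ph,[np.round(proj(cs,H+.18*(-np.cos(ph)*u+[0,0,np.sin(ph)])+s*v)) for s in(-.1,.1)])
# tip path
c=H+.075*v
for ph in np.arange(1.6,-.01,-.1):
    P=c+.165*(-np.cos(ph)*u+np.array([0,0,np.sin(ph)]))+.003*(np.sin(ph)*u+np.array([0,0,np.cos(ph)]))+.011*np.sin(ph)*u
    print(round(ph,1),np.round(P+[0,0,.173],4))
E
```

```text
[0.70102344 0.2875253  0.53474713] [-0.31310387  0.51451171 -0.26543968  1.19665165  0.12939707  1.44811647
 -2.30298432]
1.55 [array([259.,  84.]), array([258.,  36.])]
1.6 [array([263.,  84.]), array([261.,  36.])]
1.65 [array([267.,  84.]), array([265.,  36.])]
1.7 [array([271.,  84.]), array([268.,  36.])]
1.75 [array([275.,  84.]), array([272.,  37.])]
1.6 [0.6009 0.2944 0.4788]
1.5 [0.5847 0.2974 0.4788]
1.4 [0.5684 0.3004 0.4771]
1.3 [0.5523 0.3033 0.4738]
1.2 [0.5364 0.3062 0.4689]
1.1 [0.5211 0.309  0.4624]
1.0 [0.5063 0.3116 0.4545]
0.9 [0.4923 0.3142 0.4451]
0.8 [0.4792 0.3166 0.4345]
0.7 [0.4671 0.3188 0.4226]
0.6 [0.4562 0.3208 0.4096]
0.5 [0.4465 0.3225 0.3957]
0.4 [0.4382 0.324  0.381 ]
0.3 [0.4314 0.3253 0.3656]
0.2 [0.426  0.3262 0.3497]
0.1 [0.4223 0.3269 0.3335]
-0.0 [0.4201 0.3273 0.317 ]
```

View pics/m.png

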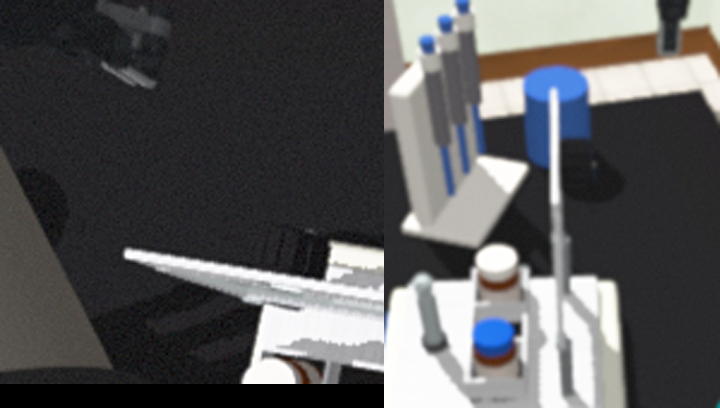

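Call:
apply_moves(
  increments=[
    {"slide":[-0.02,0,-0.03],"turn":0},
    {"slide":[-0.025,0.001,-0.026],"turn":0},
    {"slide":[-0.03,0.003,0],"turn":0},
    {"slide":[-0.01,0.001,0],"turn":0},
    {"slide":[-0.01,0.001,0],"turn":0},
    {"slide":[-0.0106,0.002,0],"turn":0},
    {"slide":[-0.0106,0.002,0],"turn":0},
    {"slide":[-0.0163,0.003,-0.0017],"turn":0},
    {"slide":[-0.0161,0.0029,-0.0033],"turn":0},
    {"slide":[-0.0159,0.0029,-0.0049],"turn":0},
    {"slide":[-0.0153,0.0028,-0.0065],"turn":0},
    {"slide":[0,0,0],"turn":0},
  ],
)

```text
clock: 26.6
eef_pos: [0.5204, 0.3073, 0.4633]
orientation: [0.0, 0.996, -0.086, -0.0]
ft_force: [-0.1, 0.7, 0.3]
width: 0.005
```

Call:
apply_moves(
  increments=[
    {"slide":[-0.0148,0.0026,-0.0079],"turn":0},
    {"slide":[-0.014,0.0026,-0.0094],"turn":0},
    {"slide":[-0.0131,0.0024,-0.0106],"turn":0},
    {"slide":[-0.0121,0.0022,-0.0119],"turn":0},
    {"slide":[-0.0109,0.002,-0.013],"turn":0},
    {"slide":[-0.0097,0.0017,-0.0139],"turn":0},
    {"slide":[-0.0083,0.0015,-0.0147],"turn":0},
  ],
)

```text
clock: 27.3
eef_pos: [0.4396, 0.3217, 0.3821]
orientation: [-0.0, 0.996, -0.087, 0.0]
ft_force: [1.4, 0.4, 0.6]
width: -0.001
```

```bash
python3 - <<'E'
from h import *
print(get_obs()['joint_positions'])
pair('n',(40,160,200,300),(140,40,310,200),2.4)
E
```

```text
[-0.4340728   0.26061622 -0.37032079  1.90435648  0.11171486  0.99531197
 -2.59934108]
```

View pics/n.png

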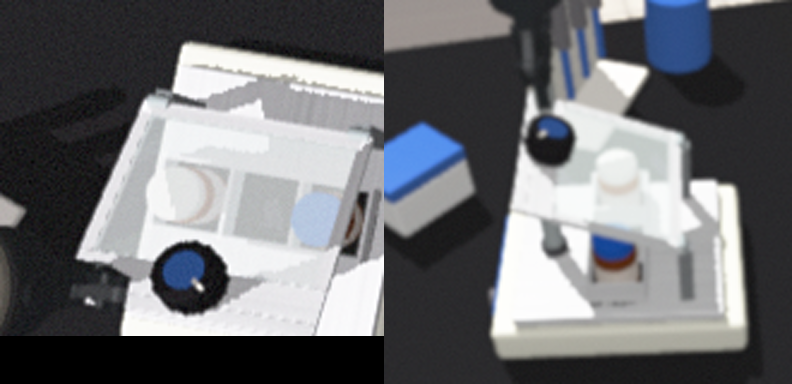

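```bash
python3 - <<'E'
from h import *
ct,cs=camera('top'),camera('side')
H=np.array([.569,.224,.141]);u=np.array([.984,-.179,0]);v=np.array([.179,.984,0])
T=get_obs()['eef_pos']-[0,0,.173]
f=lambda p:(np.round((np.array(proj(ct,p))-[40,160])*2.4),np.round((np.array(proj(cs,p))-[140,40])*2.4+[384,0]))
print('tip',T,f(T))
for ph in(.3,.4,.45,.5,.6):
    print(ph,[f(H+.18*(-np.cos(ph)*u+np.array([0,0,np.sin(ph)]))+s*v) for s in(-.1,.1)])
E
```

```text
tip [0.43983132 0.32164861 0.20956116] (array([103., 275.]), array([546., 104.]))
0.3 [(array([320., 345.]), array([510., 219.])), (array([ 72., 303.]), array([526., 102.]))]
0.4 [(array([315., 339.]), array([513., 206.])), (array([ 63., 297.]), array([529.,  89.]))]
0.45 [(array([313., 335.]), array([515., 199.])), (array([ 58., 293.]), array([531.,  82.]))]
0.5 [(array([311., 331.]), array([518., 193.])), (array([ 53., 288.]), array([533.,  76.]))]
0.6 [(array([307., 320.]), array([524., 180.])), (array([ 45., 276.]), array([539.,  63.]))]
```

Call:
apply_moves(
  increments=[
    {"slide":[-0.0068,0.0013,-0.0154],"turn":4},
    {"slide":[-0.0054,0.0009,-0.0159],"turn":4},
    {"slide":[-0.0037,0.0007,-0.0162],"turn":4},
    {"slide":[0,0,-0.008],"turn":4},
    {"slide":[0,0,-0.006],"turn":4},
    {"slide":[0,0,0],"turn":0},
  ],
)

```text
clock: 28.1
eef_pos: [0.424, 0.3245, 0.3208]
orientation: [-0.0, 0.996, 0.088, 0.0]
ft_force: [-0.7, -0.2, 0.2]
width: 0.002
```

Call:
apply_moves(
  increments=[
    {"slide":[0,0,-0.002],"turn":0},
    {"slide":[0,0,-0.002],"turn":0},
    {"slide":[0,0,0],"turn":0},
  ],
)

```text
clock: 28.4
eef_pos: [0.4238, 0.3246, 0.3174]
orientation: [-0.0, 0.996, 0.086, 0.001]
ft_force: [1.8, 0.1, 5.5]
width: -0.001
```

Call:
apply_moves(
  increments=[
    {"slide":[0,0,-0.001],"turn":0},
    {"slide":[0,0,-0.001],"turn":0},
    {"slide":[0,0,0],"turn":0},
  ],
)

```text
clock: 28.7
eef_pos: [0.4238, 0.3248, 0.3171]
orientation: [-0.0, 0.996, 0.086, 0.001]
ft_force: [-7.0, -8.8, 37.0]
width: 0.001
```

Call:
apply_moves(
  increments=[
    {"slide":[0,0,0.01],"turn":0},
    {"slide":[0.005,0.015,0.03],"turn":0},
    {"slide":[0.01,0.02,0.04],"turn":0},
    {"slide":[0,0,0],"turn":0},
  ],
)

```text
clock: 29.1
eef_pos: [0.4394, 0.3624, 0.3999]
orientation: [-0.003, 0.996, 0.087, 0.003]
ft_force: [0.3, 0.6, -0.0]
width: 0.005
```

```bash
cat >> h.py <<'E'
def disc(c,roi):
    u0,v0,u1,v1=roi;h=cv2.cvtColor(c['image'],cv2.COLOR_RGB2HSV)[v0:v1,u0:u1]
    m=((h[...,0]>100)&(h[...,0]<125)&(h[...,1]>110)&(h[...,2]>60)).astype(np.uint8)
    n,l,s,ce=cv2.connectedComponentsWithStats(m);i=1+s[1:,4].argmax();
    cn=max(cv2.findContours((l==i).astype(np.uint8),0,1)[0],key=len);e=cv2.fitEllipse(cv2.convexHull(cn))
    return np.array(e[0])+[u0,v0],e[1],s[i]+[u0,v0,0,0,0]
def knobz(rt,rs):
    ct,cs=camera('top'),camera('side');a=disc(ct,rt);b=disc(cs,rs);print(a,b);print(tri(ct,a[0],cs,b[0]));return ct,cs
E
python3 - <<'E'
from h import *
pair('p',(40,200,200,330),(140,50,310,200),2.4)
knobz((75,230,150,320),(180,80,250,140))
E
```

```text
(array([123.12325668, 285.05606842]), (16.686613082885742, 17.23137092590332), array([115, 277,  17,  17, 226])) (array([203.52086067, 107.0268383 ]), (8.312745094299316, 13.369255065917969), array([197, 103,  14,   9,  88]))
(array([0.41781927, 0.25575754, 0.18474875]), np.float64(0.00016248273175472347))
```

View pics/p.png

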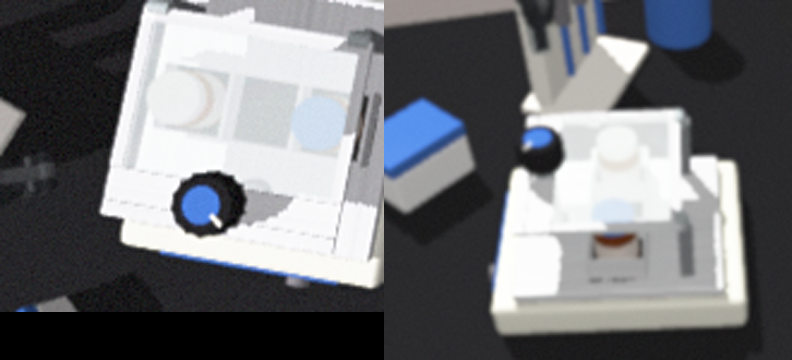

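Call:
apply_moves(
  claw=0.078,
  increments=[
    {"slide":[-0.007,-0.0363,0.005],"turn":0},
    {"slide":[-0.007,-0.0363,0],"turn":0},
    {"slide":[-0.007,-0.0363,0],"turn":0},
    {"slide":[0,0,0],"turn":0},
    {"slide":[0,0,0],"turn":0},
  ],
)

```text
clock: 29.8
eef_pos: [0.417, 0.2496, 0.3992]
orientation: [0.0, 0.996, 0.086, -0.0]
ft_force: [-0.6, 0.8, -0.8]
width: 0.843
```

```bash
python3 - <<'E'
from h import *
o=get_obs();print(o['eef_pos'],o['joint_positions'])
E
```

```text
[0.41702617 0.24956082 0.39916818] [-0.28874413  0.14805898 -0.41758356  2.00312887  0.07131613  1.00479447
 -2.13854744]
```

Call:
apply_moves(
  increments=[
    {"slide":[0.0015,0.004,-0.01],"turn":0},
    {"slide":[0,0,-0.02],"turn":0},
    {"slide":[0,0,-0.02],"turn":0},
    {"slide":[0,0,-0.016],"turn":0},
    {"slide":[0,0,0],"turn":0},
    {"slide":[0,0,0],"turn":0},
  ],
)

```text
clock: 30.4
eef_pos: [0.4186, 0.2555, 0.3332]
orientation: [-0.0, 0.996, 0.088, -0.001]
ft_force: [0.1, 0.2, -0.8]
width: 0.917
```

Call:
apply_moves(
  claw=0.03,
  increments=[
    {"slide":[0,0,0],"turn":0},
    {"slide":[0,0,0],"turn":0},
    {"slide":[0,0,0],"turn":0},
    {"slide":[0,0,0],"turn":0},
    {"slide":[0,0,0],"turn":0},
    {"slide":[0,0,0],"turn":0},
    {"slide":[0,0,0],"turn":0},
  ],
)

```text
clock: 31.1
eef_pos: [0.4193, 0.2536, 0.3347]
orientation: [0.001, 0.996, 0.087, 0.001]
ft_force: [-1.0, -11.4, 12.9]
width: 0.572
```

Call:
apply_moves(
  increments=[
    {"slide":[0.0006,-0.0025,0.0015],"turn":0},
    {"slide":[0,0,0],"turn":0},
  ],
)

```text
clock: 31.3
eef_pos: [0.4192, 0.2527, 0.3359]
orientation: [-0.001, 0.996, 0.087, 0.001]
ft_force: [-1.3, 4.8, -2.3]
width: 0.564
```

Call:
apply_moves(
  increments=[
    {"slide":[0,0,0],"turn":5},
    {"slide":[0,0,0],"turn":5},
    {"slide":[0,0,0],"turn":5},
    {"slide":[0,0,0],"turn":5},
    {"slide":[0,0,0],"turn":5},
    {"slide":[0,0,0],"turn":5},
    {"slide":[0,0,0],"turn":5},
    {"slide":[0,0,0],"turn":5},
    {"slide":[0,0,0],"turn":5},
    {"slide":[0,0,0],"turn":5},
    {"slide":[0,0,0],"turn":5},
    {"slide":[0,0,0],"turn":5},
    {"slide":[0,0,0],"turn":5},
    {"slide":[0,0,0],"turn":5},
    {"slide":[0,0,0],"turn":5},
    {"slide":[0,0,0],"turn":5},
    {"slide":[0,0,0],"turn":5},
    {"slide":[0,0,0],"turn":5},
    {"slide":[0,0,0],"turn":0},
  ],
)

```text
clock: 33.2
eef_pos: [0.4177, 0.2539, 0.3362]
orientation: [-0.001, 0.641, 0.768, 0.0]
ft_force: [-19.3, 7.4, 22.1]
width: 0.564
```

```bash
python3 - <<'E'
from h import *
o=get_obs();print(o['eef_pos'],o['ft_force'],o['moment'],o['joint_positions'])
E
```

```text
[0.41772642 0.25393359 0.33624034] [-19.2919041    7.40071579  22.10829526] [1.45647938e+00 4.50112817e+00 1.22725440e-03] [-0.08742311  0.26785337 -0.67216642  2.05075117  0.21088282  0.89017657
 -0.69569415]
```

Call:
apply_moves(
  claw=0.074,
  increments=[
    {"slide":[0,0,0],"turn":0},
    {"slide":[0,0,0],"turn":0},
    {"slide":[0,0,0],"turn":0},
    {"slide":[0,0,0],"turn":0},
    {"slide":[0,0,0],"turn":0},
    {"slide":[0,0,0.02],"turn":0},
    {"slide":[0,0,0.03],"turn":0},
    {"slide":[0,0.02,0.02],"turn":0},
    {"slide":[0.01,0.04,0],"turn":0},
    {"slide":[0.01,0.04,0],"turn":0},
    {"slide":[0,0.03,0],"turn":0},
    {"slide":[0,0,0],"turn":0},
    {"slide":[0,0,0],"turn":0},
  ],
)

```text
clock: 34.5
eef_pos: [0.439, 0.3825, 0.4046]
orientation: [-0.0, 0.642, 0.767, -0.0]
ft_force: [0.6, 0.2, -0.3]
width: 0.865
```

```bash
python3 - <<'E'
from h import *
ct,cs=knobz((75,230,150,320),(180,80,250,140))
save(ct,'qt');save(cs,'qs')
# knob dark silhouette rows in side, before/after
for n in('ps','qs'):
    g=cv2.imread('pics/%s.png'%n,0);m=(g[95:135,185:225]<60).astype(np.uint8);k,l,s,c=cv2.connectedComponentsWithStats(m);i=1+s[1:,4].argmax();print(n,s[i]+[185,95,0,0,0],c[i]+[185,95])
for n in('pt','qt'):
    g=cv2.imread('pics/%s.png'%n,0);m=(g[262:310,105:150]<60).astype(np.uint8);k,l,s,c=cv2.connectedComponentsWithStats(m);i=1+s[1:,4].argmax();print(n,s[i]+[105,262,0,0,0],c[i]+[105,262])
a=[cv2.resize(cv2.imread('pics/%s.png'%n)[v:v+60,u:u+60],None,fx=6,fy=6,interpolation=cv2.INTER_CUBIC) for n,u,v in(('qt',95,255),('qs',175,85))]
cv2.imwrite('pics/q.png',np.hstack(a))
o=get_obs();print(o['eef_pos'],o['ft_force'])
E
```

```text
(array([122.76098633, 285.08220673]), (16.427858352661133, 17.05425262451172), array([115, 277,  17,  17, 221])) (array([203.3183918 , 106.69036293]), (8.24807357788086, 13.941286087036133), array([197, 103,  14,   9,  84]))
(array([0.41765137, 0.25612541, 0.18560202]), np.float64(0.0001963531521283995))
ps [185  95  29  40 562] [194.62989324 112.45907473]
qs [185  95  29  40 576] [194.66666667 112.265625  ]
pt [112 272  30  26 354] [128.61864407 283.6920904 ]
qt [112 272  30  26 384] [127.859375   284.45572917]
[0.43943888 0.3813     0.40492455] [-0.38140677 -0.23300723  0.33271607]
```

```bash
cat >> h.py <<'E'
def idx(path,c=(123,285),r=13):
    im=cv2.imread(path).astype(int);out=[]
    for y in range(int(c[1])-r,int(c[1])+r+1):
        for x in range(int(c[0])-r,int(c[0])+r+1):
            d=np.hypot(x-c[0],y-c[1]);b,g,rr=im[y,x]
            if d<=r and rr>110: out.append((x-c[0],y-c[1],rr))
    return out
E
python3 - <<'E'
from h import *
for n in('pt','qt'):
    for c in(idx('pics/%s.png'%n,(123,285),12),): 
        a=np.array(c);print(n,len(a),(a[:,:2]*a[:,2:]).sum(0)/a[:,2].sum(),a[:,:2].tolist()[:30])
E
```

```text
pt 24 [4.04414761 5.15530903] [[-9, -7], [-10, -6], [-12, 0], [-11, 4], [4, 4], [5, 4], [6, 4], [4, 5], [5, 5], [6, 5], [7, 5], [4, 6], [5, 6], [6, 6], [7, 6], [8, 6], [5, 7], [6, 7], [7, 7], [8, 7], [6, 8], [7, 8], [8, 8], [7, 9]]
qt 10 [ 5.92501752 -6.24106517] [[7, -8], [8, -8], [6, -7], [7, -7], [5, -6], [6, -6], [7, -6], [4, -5], [5, -5], [4, -4]]
```

Call:
apply_moves(
  increments=[
    {"slide":[-0.0056,-0.0321,0],"turn":0},
    {"slide":[-0.0056,-0.0321,0],"turn":0},
    {"slide":[-0.0056,-0.0321,0],"turn":0},
    {"slide":[-0.0056,-0.0321,0],"turn":0},
    {"slide":[0,0,-0.02],"turn":0},
    {"slide":[0,0,-0.02],"turn":0},
    {"slide":[0,0,-0.02],"turn":0},
    {"slide":[0,0,-0.009],"turn":0},
    {"slide":[0,0,0],"turn":0},
    {"slide":[0,0,0],"turn":0},
  ],
)

```text
clock: 35.6
eef_pos: [0.4171, 0.2536, 0.3368]
orientation: [0.0, 0.643, 0.766, 0.0]
ft_force: [0.7, -0.8, -0.2]
width: 0.867
```

Call:
apply_moves(
  claw=0.03,
  increments=[
    {"slide":[0,0,0],"turn":0},
    {"slide":[0,0,0],"turn":0},
    {"slide":[0,0,0],"turn":0},
    {"slide":[0,0,0],"turn":0},
    {"slide":[0,0,0],"turn":0},
    {"slide":[0,0,0],"turn":0},
    {"slide":[0,0,0],"turn":0},
  ],
)

```text
clock: 36.3
eef_pos: [0.4171, 0.2539, 0.3369]
orientation: [0.0, 0.643, 0.766, 0.001]
ft_force: [-0.4, -0.8, 6.0]
width: 0.568
```

Well centred. Turning back another 90°, allowing some rise.

Call:
apply_moves(
  increments=[
    {"slide":[0,0,0.0006],"turn":5},
    {"slide":[0,0,0.0001],"turn":5},
    {"slide":[0,0,0.0001],"turn":5},
    {"slide":[0,0,0.0001],"turn":5},
    {"slide":[0,0,0.0001],"turn":5},
    {"slide":[0,0,0.0001],"turn":5},
    {"slide":[0,0,0.0001],"turn":5},
    {"slide":[0,0,0.0001],"turn":5},
    {"slide":[0,0,0.0001],"turn":5},
    {"slide":[0,0,0],"turn":0},
  ],
)

```text
clock: 37.3
eef_pos: [0.4167, 0.2535, 0.3375]
orientation: [-0.0, 0.3, 0.954, -0.0]
ft_force: [-2.6, -0.6, -3.0]
width: 0.569
```

Call:
apply_moves(
  increments=[
    {"slide":[0,0,0.0001],"turn":5},
    {"slide":[0,0,0.0001],"turn":5},
    {"slide":[0,0,0.0001],"turn":5},
    {"slide":[0,0,0.0001],"turn":5},
    {"slide":[0,0,0.0001],"turn":5},
    {"slide":[0,0,0.0001],"turn":5},
    {"slide":[0,0,0.0001],"turn":5},
    {"slide":[0,0,0.0001],"turn":5},
    {"slide":[0,0,0.0001],"turn":5},
    {"slide":[0,0,0],"turn":0},
  ],
)

```text
clock: 38.3
eef_pos: [0.4166, 0.2529, 0.338]
orientation: [-0.001, -0.087, 0.996, -0.001]
ft_force: [-3.4, -5.6, -1.9]
width: 0.567
```

Call:
apply_moves(
  claw=0.074,
  increments=[
    {"slide":[0,0,0],"turn":0},
    {"slide":[0,0,0],"turn":0},
    {"slide":[0,0,0],"turn":0},
    {"slide":[0,0,0],"turn":0},
    {"slide":[0,0,0],"turn":0},
    {"slide":[0,0,0.02],"turn":0},
    {"slide":[0,0,0.03],"turn":0},
    {"slide":[0,0.02,0.02],"turn":0},
    {"slide":[0.01,0.04,0],"turn":0},
    {"slide":[0.01,0.04,0],"turn":0},
    {"slide":[0,0.03,0],"turn":0},
    {"slide":[0,0,0],"turn":0},
    {"slide":[0,0,0],"turn":0},
  ],
)

```text
clock: 39.6
eef_pos: [0.4365, 0.3843, 0.4081]
orientation: [-0.0, -0.088, 0.996, 0.0]
ft_force: [-0.0, -0.6, -0.7]
width: 0.867
```

```bash
python3 - <<'E'
from h import *
ct,cs=knobz((75,230,150,320),(180,80,250,140))
save(ct,'rt');save(cs,'rs')
a=np.array(idx('pics/rt.png',(123,285),11));print(a.tolist())
o=get_obs();print(o['eef_pos'],o['joint_positions'][6])
E
```

```text
(array([123.97117615, 284.9278183 ]), (16.242334365844727, 17.213111877441406), array([116, 277,  17,  17, 222])) (array([203.6643734 , 108.66278458]), (7.84682559967041, 13.29340934753418), array([198, 105,  13,   8,  84]))
(array([0.4175096 , 0.25640303, 0.1790441 ]), np.float64(0.00023571005055682376))
[[-6, -9, 121], [-7, -8, 229], [-6, -8, 220], [-5, -8, 126], [-8, -7, 122], [-7, -7, 210], [-6, -7, 254], [-5, -7, 230], [-4, -7, 130], [-9, -6, 126], [-6, -6, 220], [-5, -6, 254], [-4, -6, 229], [-3, -6, 140], [-6, -5, 114], [-5, -5, 224], [-4, -5, 255], [-3, -5, 211], [-5, -4, 127], [-4, -4, 212], [-3, -4, 200], [-11, 0, 159], [-10, 4, 116]]
[0.43699017 0.38300588 0.40824592] 0.5698942916492536
```

Knob dropped about 6.5 mm: the click. I rewind the wrist free by +88° and regrip to screw down.

Call:
apply_moves(
  increments=[
    {"slide":[0,0,0],"turn":8},
    {"slide":[0,0,0],"turn":8},
    {"slide":[0,0,0],"turn":8},
    {"slide":[0,0,0],"turn":8},
    {"slide":[0,0,0],"turn":8},
    {"slide":[0,0,0],"turn":8},
    {"slide":[0,0,0],"turn":8},
    {"slide":[-0.005,-0.0324,0],"turn":8},
    {"slide":[-0.005,-0.0324,0],"turn":8},
    {"slide":[-0.005,-0.0324,0],"turn":8},
    {"slide":[-0.005,-0.0324,0],"turn":8},
    {"slide":[0,0,-0.02],"turn":0},
    {"slide":[0,0,-0.02],"turn":0},
    {"slide":[0,0,-0.02],"turn":0},
    {"slide":[0,0,-0.017],"turn":0},
    {"slide":[0,0,0],"turn":0},
    {"slide":[0,0,0],"turn":0},
  ],
)

```text
clock: 41.4
eef_pos: [0.4176, 0.2577, 0.3318]
orientation: [0.0, 0.75, -0.662, -0.0]
ft_force: [-0.1, -0.2, -0.1]
width: 0.866
```

Call:
apply_moves(
  claw=0.03,
  increments=[
    {"slide":[0,0,0],"turn":0},
    {"slide":[0,0,0],"turn":0},
    {"slide":[0,0,0],"turn":0},
    {"slide":[0,0,0],"turn":0},
    {"slide":[0,0,0],"turn":0},
    {"slide":[0,0,0],"turn":0},
    {"slide":[0,0,0],"turn":0},
  ],
)

```text
clock: 42.1
eef_pos: [0.4171, 0.258, 0.3323]
orientation: [0.0, 0.75, -0.662, 0.0]
ft_force: [-8.9, -3.2, 11.9]
width: 0.57
```

```bash
python3 - <<'E'
from h import *
o=get_obs();print(o['eef_pos'],o['joint_positions'],o['ft_force'],o['moment'],o['joint_torque'][6])
E
```

```text
[0.41706094 0.2579915  0.33228757] [ 0.25062876  0.41557264 -1.12072079  2.03545151  0.4572928   0.96853658
  2.15955564] [-8.89530463 -3.24235477 11.8892151 ] [-0.70272466  1.69699809 -0.04170007] 0.04988346481695771
```

Call:
apply_moves(
  claw=0.062,
  increments=[
    {"slide":[0,0,0],"turn":0},
    {"slide":[0,0,0],"turn":0},
    {"slide":[0,0,0],"turn":0},
    {"slide":[-0.0006,-0.0045,0],"turn":0},
    {"slide":[0,0,0],"turn":0},
    {"slide":[0,0,0],"turn":0},
  ],
)

```text
clock: 42.7
eef_pos: [0.417, 0.253, 0.3315]
orientation: [0.0, 0.75, -0.662, 0.0]
ft_force: [0.5, -0.0, -0.1]
width: 0.724
```

Call:
apply_moves(
  claw=0.03,
  increments=[
    {"slide":[0,0,0],"turn":0},
    {"slide":[0,0,0],"turn":0},
    {"slide":[0,0,0],"turn":0},
    {"slide":[0,0,0],"turn":0},
    {"slide":[0,0,0],"turn":0},
    {"slide":[0,0,0],"turn":0},
  ],
)

```text
clock: 43.3
eef_pos: [0.4173, 0.2533, 0.3318]
orientation: [-0.0, 0.75, -0.662, 0.0]
ft_force: [1.9, -1.7, 5.0]
width: 0.566
```

Call:
apply_moves(
  increments=[
    {"slide":[0,0,-0.00013],"turn":-6},
    {"slide":[0,0,-0.00013],"turn":-6},
    {"slide":[0,0,-0.00013],"turn":-6},
    {"slide":[0,0,-0.00013],"turn":-6},
    {"slide":[0,0,-0.00013],"turn":-6},
    {"slide":[0,0,-0.00013],"turn":-6},
    {"slide":[0,0,-0.00013],"turn":-6},
    {"slide":[0,0,-0.00013],"turn":-6},
    {"slide":[0,0,-0.00013],"turn":-6},
    {"slide":[0,0,-0.00013],"turn":-6},
    {"slide":[0,0,0],"turn":0},
  ],
)

```text
clock: 44.4
eef_pos: [0.4176, 0.2531, 0.3306]
orientation: [0.001, -0.316, 0.949, -0.0]
ft_force: [5.2, -3.8, 2.0]
width: 0.569
```

Call:
apply_moves(
  increments=[
    {"slide":[0,0,-0.00013],"turn":-6},
    {"slide":[0,0,-0.00013],"turn":-6},
    {"slide":[0,0,-0.00013],"turn":-6},
    {"slide":[0,0,-0.00013],"turn":-6},
    {"slide":[0,0,-0.00013],"turn":-6},
    {"slide":[0,0,-0.00013],"turn":-6},
    {"slide":[0,0,-0.00013],"turn":-6},
    {"slide":[0,0,-0.00013],"turn":-6},
    {"slide":[0,0,-0.00013],"turn":-6},
    {"slide":[0,0,-0.00013],"turn":-6},
    {"slide":[0,0,0],"turn":0},
  ],
)

```text
clock: 45.5
eef_pos: [0.4177, 0.2527, 0.3292]
orientation: [0.001, 0.201, 0.98, -0.0]
ft_force: [6.0, -6.4, 2.8]
width: 0.567
```

Call:
apply_moves(
  increments=[
    {"slide":[0.0004,-0.0005,-0.00013],"turn":-6},
    {"slide":[0,0,-0.00013],"turn":-6},
    {"slide":[0,0,-0.00013],"turn":-6},
    {"slide":[0,0,-0.00013],"turn":-6},
    {"slide":[0,0,-0.00013],"turn":-6},
    {"slide":[0,0,-0.00013],"turn":-6},
    {"slide":[0,0,-0.00013],"turn":-6},
    {"slide":[0,0,-0.00013],"turn":-6},
    {"slide":[0,0,-0.00013],"turn":-6},
    {"slide":[0,0,-0.00013],"turn":-6},
    {"slide":[0,0,0],"turn":0},
  ],
)

```text
clock: 46.6
eef_pos: [0.4176, 0.2524, 0.3277]
orientation: [0.0, 0.664, 0.748, -0.0]
ft_force: [3.1, -5.5, 4.7]
width: 0.563
```

Call:
apply_moves(
  increments=[
    {"slide":[0,0,-0.00013],"turn":-6},
    {"slide":[0,0,-0.00013],"turn":-6},
    {"slide":[0,0,-0.00013],"turn":-6},
    {"slide":[0,0,-0.00013],"turn":-6},
    {"slide":[0,0,-0.00013],"turn":-6},
    {"slide":[0,0,-0.00013],"turn":-6},
    {"slide":[0,0,0],"turn":0},
  ],
)

```text
clock: 47.3
eef_pos: [0.4174, 0.2524, 0.3269]
orientation: [0.0, 0.862, 0.507, -0.0]
ft_force: [-0.5, -5.0, 4.9]
width: 0.566
```

```bash
python3 - <<'E'
from h import *
o=get_obs();print(o['eef_pos'],o['orientation'],o['joint_positions'],o['ft_force'],o['moment'],o['joint_torque'][6])
E
```

```text
[0.41736962 0.25243339 0.32687884] [ 3.71786318e-04  8.62202782e-01  5.06563087e-01 -2.50123835e-04] [-0.32972318  0.24020378 -0.3924788   2.07420037  0.122359    0.84918433
 -1.30153677] [-0.53695491 -5.01912829  4.87816515] [-1.16156149 -0.00142    -0.0945696 ] -2.658858597278595
```

Call:
apply_moves(
  increments=[
    {"slide":[0,0,-0.00013],"turn":-6},
    {"slide":[0,0,-0.00013],"turn":-6},
    {"slide":[0,0,-0.00013],"turn":-6},
    {"slide":[0,0,-0.00013],"turn":-6},
    {"slide":[0,0,-0.00013],"turn":-6},
    {"slide":[0,0,0],"turn":0},
  ],
)

```text
clock: 47.9
eef_pos: [0.4172, 0.2525, 0.3262]
orientation: [0.0, 0.964, 0.266, -0.0]
ft_force: [-2.2, -4.7, 5.9]
width: 0.564
```

```bash
python3 - <<'E'
from h import *
o=get_obs();q=o['orientation'];print(o['eef_pos'],np.degrees(2*np.arctan2(q[2],q[1])),o['joint_positions'][6],o['ft_force'],o['moment'],o['joint_torque'][6])
E
```

```text
[0.41720146 0.252531   0.32620722] 30.88121727010232 -1.800163828688669 [-2.15440495 -4.69494292  5.92258615] [-1.05086201  0.30213623 -0.02259785] -2.676535025238991
```

Call:
apply_moves(
  increments=[
    {"slide":[0,0,-0.00013],"turn":-6},
    {"slide":[0,0,-0.00013],"turn":-6},
    {"slide":[0,0,-0.00013],"turn":-6},
    {"slide":[0,0,-0.00013],"turn":-6},
    {"slide":[0,0,-0.00013],"turn":-6},
    {"slide":[0,0,0],"turn":0},
  ],
)

```text
clock: 48.5
eef_pos: [0.4171, 0.2527, 0.3257]
orientation: [0.0, 1.0, 0.008, -0.0]
ft_force: [-2.4, -2.9, 6.3]
width: 0.563
```

```bash
python3 - <<'E'
from h import *
o=get_obs();q=o['orientation'];print(o['eef_pos'],np.degrees(2*np.arctan2(q[2],q[1])),o['joint_positions'][6],o['ft_force'],o['moment'],o['joint_torque'][6])
E
```

```text
[0.41712574 0.25273475 0.32566009] 0.8924113188225496 -2.299910527095575 [-2.40193207 -2.90283119  6.30465482] [-0.84722106  0.51689377 -0.10954888] -2.680533081293106
```

Call:
apply_moves(
  claw=0.066,
  increments=[
    {"slide":[0,0,0],"turn":0},
    {"slide":[0,0,0],"turn":0},
    {"slide":[0,0,0],"turn":0},
    {"slide":[0,0,0],"turn":0},
    {"slide":[0,0,0.02],"turn":8},
    {"slide":[0,0,0.03],"turn":8},
    {"slide":[0,0.02,0.02],"turn":8},
    {"slide":[0.01,0.04,0],"turn":8},
    {"slide":[0.01,0.04,0],"turn":8},
    {"slide":[0,0.03,0],"turn":8},
    {"slide":[0,0,0],"turn":8},
    {"slide":[0,0,0],"turn":8},
    {"slide":[0,0,0],"turn":8},
    {"slide":[0,0,0],"turn":8},
    {"slide":[0,0,0],"turn":0},
    {"slide":[0,0,0],"turn":0},
  ],
)

```text
clock: 50.1
eef_pos: [0.4375, 0.3826, 0.3954]
orientation: [-0.0, 0.761, 0.648, -0.0]
ft_force: [-0.5, -1.1, 0.4]
width: 0.775
```

```bash
python3 - <<'E'
from h import *
ct,cs=knobz((75,230,150,320),(180,80,250,140))
save(ct,'vt');save(cs,'vs')
a=np.array(idx('pics/vt.png',(124,285),10));print(a.tolist())
o=get_obs();print(o['eef_pos'],o['joint_positions'][6])
E
```

```text
(array([125.36988449, 284.69695282]), (15.712589263916016, 17.156740188598633), array([118, 277,  16,  17, 213])) (array([204.38319778, 110.64639282]), (7.755592346191406, 13.27588939666748), array([198, 107,  13,   8,  85]))
(array([0.41792533, 0.25620526, 0.17260291]), np.float64(0.0005361072243686729))
[[-4, 3, 116], [-5, 4, 145], [-4, 4, 168], [-7, 5, 137], [-6, 5, 202], [-5, 5, 182], [-4, 5, 145], [-8, 6, 135], [-7, 6, 233], [-6, 6, 246], [-5, 6, 166], [-7, 7, 241], [-6, 7, 167]]
[0.43739477 0.38269875 0.39550484] -1.1381450524150873
```

Call:
apply_moves(
  claw=0.07,
  increments=[
    {"slide":[-0.005,-0.0325,0],"turn":0},
    {"slide":[-0.005,-0.0325,0],"turn":0},
    {"slide":[-0.005,-0.0325,0],"turn":0},
    {"slide":[-0.005,-0.0325,0],"turn":0},
    {"slide":[0,0,-0.02],"turn":0},
    {"slide":[0,0,-0.02],"turn":0},
    {"slide":[0,0,-0.02],"turn":0},
    {"slide":[0,0,-0.0095],"turn":0},
    {"slide":[0,0,0],"turn":0},
    {"slide":[0,0,0],"turn":0},
  ],
)

```text
clock: 51.2
eef_pos: [0.4175, 0.253, 0.3266]
orientation: [0.0, 0.76, 0.65, 0.0]
ft_force: [1.0, 0.9, -0.6]
width: 0.824
```

Call:
apply_moves(
  claw=0.03,
  increments=[
    {"slide":[0,0,0],"turn":0},
    {"slide":[0,0,0],"turn":0},
    {"slide":[0,0,0],"turn":0},
    {"slide":[0,0,0],"turn":0},
    {"slide":[0,0,0],"turn":0},
    {"slide":[0,0,0],"turn":0},
  ],
)

```text
clock: 51.8
eef_pos: [0.4175, 0.253, 0.3269]
orientation: [0.0, 0.76, 0.65, 0.001]
ft_force: [-1.4, -0.1, 6.5]
width: 0.567
```

Call:
apply_moves(
  increments=[
    {"slide":[0,0,-0.0001],"turn":-4},
    {"slide":[0,0,-0.0001],"turn":-4},
    {"slide":[0,0,-0.0001],"turn":-4},
    {"slide":[0,0,-0.0001],"turn":-4},
    {"slide":[0,0,-0.0001],"turn":-4},
    {"slide":[0,0,0],"turn":0},
  ],
)

```text
clock: 52.4
eef_pos: [0.4176, 0.253, 0.3267]
orientation: [0.0, 0.862, 0.507, 0.001]
ft_force: [-1.7, -2.0, 10.3]
width: 0.567
```

```bash
python3 - <<'E'
from h import *
o=get_obs();q=o['orientation'];print(o['eef_pos'],np.degrees(2*np.arctan2(q[2],q[1])),o['joint_positions'][6],o['ft_force'],o['moment'],o['joint_torque'][6])
E
```

```text
[0.41762741 0.25299512 0.32670039] 60.94010449075486 -1.3006623229631722 [-1.66631359 -2.02437244 10.2829554 ] [-0.33327449  0.37194358 -0.05828441] -1.785324141383171
```

Call:
apply_moves(
  increments=[
    {"slide":[0,0,0],"turn":-4},
    {"slide":[0,0,-0.0001],"turn":-4},
    {"slide":[0,0,0],"turn":-4},
    {"slide":[0,0,-0.0001],"turn":-4},
    {"slide":[0,0,0],"turn":-4},
    {"slide":[0,0,0],"turn":0},
  ],
)

```text
clock: 53.0
eef_pos: [0.4177, 0.2529, 0.3266]
orientation: [-0.0, 0.937, 0.35, 0.001]
ft_force: [-0.6, -3.3, 10.4]
width: 0.565
```

```bash
python3 - <<'E'
from h import *
o=get_obs();q=o['orientation'];print(o['eef_pos'],np.degrees(2*np.arctan2(q[2],q[1])),o['joint_positions'][6],o['ft_force'],o['moment'],o['joint_torque'][6])
E
```

```text
[0.41773848 0.25289659 0.32657637] 40.93465952191466 -1.6325102424040878 [-0.62859711 -3.33011139 10.38934247] [-0.60502286  0.21150613 -0.05158118] -1.8027899041771889
```

Call:
apply_moves(
  increments=[
    {"slide":[0,0,0],"turn":-4},
    {"slide":[0,0,-0.0001],"turn":-4},
    {"slide":[0,0,0],"turn":-4},
    {"slide":[0,0,-0.0001],"turn":-4},
    {"slide":[0,0,0],"turn":-4},
    {"slide":[0,0,0],"turn":0},
  ],
)

```text
clock: 53.6
eef_pos: [0.4195, 0.2533, 0.3269]
orientation: [-0.001, 0.983, 0.182, 0.003]
ft_force: [16.9, 2.3, 0.6]
width: 0.566
```

```bash
python3 - <<'E'
from h import *
o=get_obs();q=o['orientation'];print(o['eef_pos'],np.degrees(2*np.arctan2(q[2],q[1])),o['joint_positions'][6],o['ft_force'],o['moment'],o['joint_torque'][6])
E
```

```text
[0.41951887 0.2532628  0.32693948] 20.915037333171593 -1.9649032258312022 [16.91700438  2.27474918  0.58967134] [ 0.24321285 -3.44838429  0.14245051] -2.0184072107076645
```

Call:
apply_moves(
  claw=0.07,
  increments=[
    {"slide":[0,0,0],"turn":0},
    {"slide":[0,0,0],"turn":0},
    {"slide":[0,0,0],"turn":0},
    {"slide":[0,0,0],"turn":0},
    {"slide":[0,0,0.02],"turn":0},
    {"slide":[0,0,0.03],"turn":0},
    {"slide":[0,0.02,0.02],"turn":0},
    {"slide":[0.01,0.04,0],"turn":8},
    {"slide":[0.01,0.04,0],"turn":8},
    {"slide":[0,0.03,0],"turn":8},
    {"slide":[0,0,0],"turn":8},
    {"slide":[0,0,0],"turn":0},
    {"slide":[0,0,0],"turn":0},
  ],
)

```text
clock: 54.9
eef_pos: [0.4375, 0.3821, 0.3949]
orientation: [0.0, 0.896, 0.445, -0.0]
ft_force: [-0.4, 0.5, -1.1]
width: 0.819
```

```bash
python3 - <<'E'
from h import *
ct,cs=knobz((75,230,150,320),(180,80,250,140))
save(ct,'wt');save(cs,'ws')
a=np.array(idx('pics/wt.png',(125,285),10));print(a.tolist())
o=get_obs();print(o['eef_pos'],o['joint_positions'][6])
a=[cv2.resize(c['image'][v:v+130,x:x+150,::-1],None,fx=2.6,fy=2.6,interpolation=cv2.INTER_CUBIC) for c,x,v in((ct,50,190),(cs,160,70))]
cv2.imwrite('pics/w.png',np.hstack(a))
E
```

```text
(array([125.24161148, 284.59567642]), (16.158981323242188, 17.167747497558594), array([118, 277,  16,  17, 214])) (array([204.19760513, 110.36411476]), (8.433308601379395, 13.369811058044434), array([198, 107,  13,   8,  88]))
(array([0.41789217, 0.25605524, 0.17367755]), np.float64(4.951419399119612e-05))
[[-9, -2, 208], [-8, -2, 207], [-7, -2, 201], [-6, -2, 192], [-5, -2, 112], [-9, -1, 244], [-8, -1, 251], [-7, -1, 255], [-6, -1, 254], [-5, -1, 152], [-10, 0, 111], [-9, 0, 128], [-8, 0, 156], [-7, 0, 183], [-6, 0, 203], [-5, 0, 128]]
[0.4375272  0.38198949 0.3951787 ] -1.6018580006285386
```

View pics/w.png

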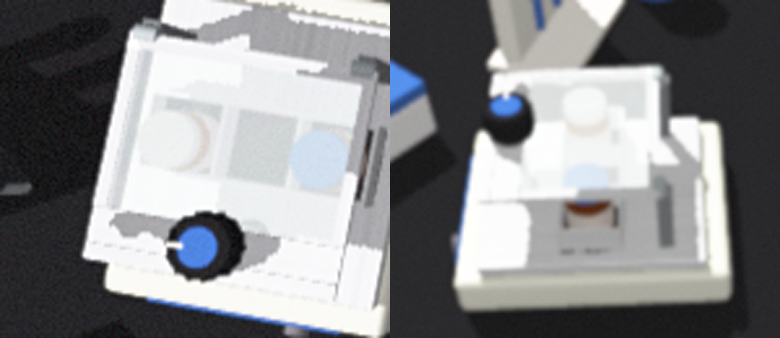

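Index turned ~43° of the last 60° and then slipped, which suggests it is at its stop. One more grip to confirm it is tight.

Call:
apply_moves(
  claw=0.07,
  increments=[
    {"slide":[-0.005,-0.0325,0],"turn":0},
    {"slide":[-0.005,-0.0325,0],"turn":0},
    {"slide":[-0.005,-0.0325,0],"turn":0},
    {"slide":[-0.005,-0.0325,0],"turn":0},
    {"slide":[0,0,-0.02],"turn":0},
    {"slide":[0,0,-0.02],"turn":0},
    {"slide":[0,0,-0.02],"turn":0},
    {"slide":[0,0,-0.009],"turn":0},
    {"slide":[0,0,0],"turn":0},
    {"slide":[0,0,0],"turn":0},
  ],
)

```text
clock: 56.0
eef_pos: [0.4175, 0.2528, 0.3268]
orientation: [-0.0, 0.895, 0.447, 0.0]
ft_force: [0.2, 0.1, 0.1]
width: 0.819
```

Call:
apply_moves(
  claw=0.03,
  increments=[
    {"slide":[0,0,0],"turn":0},
    {"slide":[0,0,0],"turn":0},
    {"slide":[0,0,0],"turn":0},
    {"slide":[0,0,0],"turn":0},
    {"slide":[0,0,0],"turn":0},
    {"slide":[0,0,0],"turn":0},
  ],
)

```text
clock: 56.6
eef_pos: [0.4176, 0.2529, 0.3272]
orientation: [0.0, 0.895, 0.447, 0.001]
ft_force: [-0.9, -1.5, 7.8]
width: 0.563
```

Call:
apply_moves(
  increments=[
    {"slide":[0,0,0],"turn":-3},
    {"slide":[0,0,0],"turn":-3},
    {"slide":[0,0,0],"turn":-3},
    {"slide":[0,0,0],"turn":-3},
    {"slide":[0,0,0],"turn":0},
  ],
)

```text
clock: 57.1
eef_pos: [0.4183, 0.2534, 0.3274]
orientation: [-0.0, 0.937, 0.35, 0.002]
ft_force: [9.0, 4.0, -2.6]
width: 0.566
```

```bash
python3 - <<'E'
from h import *
o=get_obs();q=o['orientation'];print(o['eef_pos'],np.degrees(2*np.arctan2(q[2],q[1])),o['joint_positions'][6],o['ft_force'],o['moment'],o['joint_torque'][6])
E
```

```text
[0.41833313 0.25341438 0.32738103] 40.998659006103196 -1.6314848011215475 [ 9.01673935  3.97545662 -2.55857269] [ 0.6706092  -1.74636717 -0.06457874] -1.2398292124271393
```

Call:
apply_moves(
  claw=0.07,
  increments=[
    {"slide":[0,0,0],"turn":0},
    {"slide":[0,0,0],"turn":0},
    {"slide":[0,0,0],"turn":0},
    {"slide":[0,0,0],"turn":0},
    {"slide":[0,0,0.02],"turn":0},
    {"slide":[0,0,0.03],"turn":0},
    {"slide":[0,0.02,0.02],"turn":0},
    {"slide":[0.01,0.04,0],"turn":0},
    {"slide":[0.01,0.04,0],"turn":0},
    {"slide":[0,0.03,0.02],"turn":0},
    {"slide":[0,0,0],"turn":0},
    {"slide":[0,0,0],"turn":0},
    {"slide":[0,0,0],"turn":0},
  ],
)

```text
clock: 58.4
eef_pos: [0.4374, 0.3818, 0.4156]
orientation: [0.0, 0.936, 0.351, -0.0]
ft_force: [1.3, -0.6, 0.1]
width: 0.82
```

```bash
python3 - <<'E'
from h import *
ct,cs=knobz((75,230,150,320),(180,80,250,140))
save(ct,'xt');save(cs,'xs')
print(np.array(idx('pics/xt.png',(125,285),10)).tolist(),get_obs()['eef_pos'])
H=np.array([.569,.224,.141]);u=np.array([.984,-.179,0])
S=cv2.imread('pics/xs.png',0);P=cv2.imread('pics/ps.png',0);W=cv2.imread('pics/ws.png',0)
print([np.abs(S[95:170,215:265].astype(int)-X[95:170,215:265]).mean() for X in(P,W)])
E
```

```text
(array([125.18883133, 284.69546127]), (16.1566162109375, 17.094152450561523), array([118, 277,  16,  17, 217])) (array([204.22189331, 110.43140602]), (8.13835334777832, 13.617148399353027), array([198, 107,  13,   8,  87]))
(array([0.41779671, 0.25630803, 0.17326998]), np.float64(0.00018557470715961308))
[[-9, -2, 156], [-8, -2, 157], [-7, -2, 141], [-6, -2, 134], [-9, -1, 249], [-8, -1, 248], [-7, -1, 240], [-6, -1, 228], [-5, -1, 122], [-10, 0, 209], [-9, 0, 245], [-8, 0, 243], [-7, 0, 245], [-6, 0, 241], [-5, 0, 124], [-6, 1, 111]] [0.4374972  0.38169159 0.41577465]
[np.float64(1.4565333333333332), np.float64(0.9570666666666666)]
```

```bash
python3 - <<'E'
from h import *
ct=camera('top');T=cv2.imread('pics/top0.png')[:,:,::-1].astype(int);I=ct['image'].astype(int)
for n,(a,b,c,d) in dict(pink=(428,262,462,290),green=(400,305,435,335),reagent=(298,135,332,172),beaker=(372,135,414,176),mix=(262,198,328,262)).items(): print(n,np.abs(T[b:d,a:c]-I[b:d,a:c]).mean().round(1))
sign_off()
E
```

```text
pink 20.9
green 5.5
reagent 6.0
beaker 6.0
mix 18.6
the job is handed in; nothing more can be done
```

```bash
python3 - <<'E'
from h import *
for f in('top0','xt'):
    h=cv2.cvtColor(cv2.imread('pics/%s.png'%f),cv2.COLOR_BGR2HSV)[255:300,420:470]
    m=((h[...,1]>60)&(h[...,2]>60)&((h[...,0]>150)|(h[...,0]<8))).astype(np.uint8);n,l,s,c=cv2.connectedComponentsWithStats(m);i=1+s[1:,4].argmax();print(f,c[i],s[i])
E
```

```text
top0 [22.66567164 20.99552239] [  6   9  34  25 670]
xt [22.29777778 21.01777778] [  6   9  34  25 675]
```

The job is done and handed in after about 58 s of robot time. No verdict is given, so this rests on my own checks.

**Bottles:** only the white and blue caps were on the bench. White went first, then blue. Each was pressed upright onto the ivory mixer at about 17–33 N until the head was fully down, and held there for 2.0–2.3 s. White stands in cell 0 and blue in cell 2.

**Plate and knob:** I folded the plate shut and turned the knob back 180°, and it dropped about 6.5 mm, which was the click. I then screwed it forward about 320° until it stopped.

**Last checks:**
- **Knob depth:** the knob stands about 11.5 mm lower than before screwing, which matches right down to within about 1 mm.
- **Tightness:** an extra 12° clockwise turn moved its mark only a few degrees before the grip slipped, so it is tight.
- **Robot clear:** at the end the gripper was clear of everything.
- **Bystanders:** the pink look-alike, whose picture differed most, measured as unmoved. The green one, the reagent bottle and the beaker differ only slightly from the first picture.
- **Disagreement:** the picture of the mixer also differs somewhat from the first one, probably from arm shadow. I did not check this further, and the mixer is fixed.

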